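# Grip a copper sleeve in the trigger clamp

### The arm

A 6-joint arm with a two-finger parallel gripper is mounted at the origin on a cart in front of the work surface, level with it; the furniture and walls round the work are solid. World frame = base frame: x ahead of the robot, y to its left, z up, the work surface at z = 0. Lengths are in m, angles in rad, forces in N, time in s.
With the tool pointing down it reaches from about 0.225 to 0.725 m from the base axis. Payload 3.1 kg.
Tool frame: the origin (TCP) lies at the very end of the fingers, on their centre line; the grasp point (between the pads) lies 19 mm behind it (manip.grasp_offset is the distance from the TCP to the grasp point, in m); z points along the fingers, y is the direction in which the jaws open and shut (so a half turn about z gives the same grasp; the last joint's range is limited). The gripper opens to 85 mm and grips with 20 to 120 N. Pads are 22 mm wide; open, the fingers measure 114 mm over their backs; the gripper's body (76 mm by 85 mm) begins 54 mm behind the grasp point. The pads swing forward as they close: fully open they stand 13 mm farther back than shut.
Start: joints at [-1.269, 0.048, 0.099, 1.622, 0, 1.443], TCP at [0.219, -0.477, 0.231] pointing down, gripper open.
Joint ranges: [-2.91, 2.91], [-0.99, 1.94], [-1.21, 1.42], [-2.12, 2.29], [-1.49, 1.47], [-3.14, 3.14]. Speed limits (rad/s): [2.79, 2.79, 3.14, 3.14, 3.14, 3.14].

### API

Orientations are given as a unit quaternion [w, x, y, z].
In Python, from workcell import manip gives the robot as it stands.
- The arm moves only by the tool jog_arm, never from a script. Its argument "series" is a list of rows, each an object with "travel": the shift along the tool's x, y, z in m, a list of three; "spin": the turn about the tool's z in degrees. A call has 1 to 8 rows; each row shifts and turns the pose as measured when the row begins, along the tool's axes as they then stand; what a row does not reach is not made up. A row lasts 1/12 s, in which the tool goes at most 41.7 mm and 7.16 degrees, less where a joint would pass 70% of its speed; a pose out of reach is approached as far as the arm can. A call with a gripper value outside its range is refused whole. "jaw" is the closure in counts, from 0 (fully open) to 255 (shut), set as the call begins (left out, the last holds). The fingers move at their own pace and stop on an object; "squeeze" is the grip in N (left out, the last holds). Time passes only in rows, so rows that do not move let the fingers close. It gives the time, the measured TCP pose, the force and the opening at its end, in the units of the state.
- manip.get_state(): the state, without advancing time (a new reading comes with each control period).
- manip.read_camera(name): name is "scene" or "top"; returns (picture, depth): 480x640x3 uint8, red, green, blue; 480x640 float32, m along the optical axis (not along the pixel's ray), 0 where there is no reading.
- manip.camera_params(name): a dict with "fx", "fy", "cx", "cy" (pixels), "extrinsics" (4x4, takes a point from camera to world coordinates). Camera axes: x right, y down, z forward; pixel columns grow to the right and rows downward; lengths in m; the calibration is good to about 2 mm. A picture is of the moment at which its call begins. camera_params takes no time and is no camera call.
- manip.hand_in(): hands the job in, once; it reports no verdict.
Trained networks look in the newest picture that a camera, given by its name, has taken for a name from the list of things; names that differ only in an ending like _2 or _b are one class to them, and where a whole thing is asked for, a point or a joint stands for the part that bears it (a point fixed in the world has none). Each returns a list of dicts, best first, with "p" (0 to 1); they miss things now and then, are a little off and sometimes report something else, mostly with a low value. They report only what shows in the picture. A call takes as long as a camera call. They do not tell look-alikes from the thing itself.
- manip.find_in(label, camera): "location" ([column, row] in pixels, amid what is visible of it).
- manip.tip_of(label, camera): "location" ([column, row] in pixels: a listed point, or the origin of a listed thing).
The state is a dict: "t": time; "q": joint angles; "joint_velocities": joint speeds; "joint_torque": joint torques, N m; "eef_pos": TCP position; "tool_rot": TCP orientation; "force": force on the tool from outside, world axes, zero at the start; "moment": the same for the moment, N m; "gripper_width": opening from 0.0 (shut) to 1.0 (fully open).
Only numpy, scipy, OpenCV 4.12 (cv2) and the standard library are available. Lean on these libraries where they do the work, as an engineer would, in place of code of your own. Each camera call takes 0.05 s, during which the arm holds its last target.

### The job

Stand the copper sleeve upright on the little metal rest between the two jaws of the trigger clamp and let go of it. Then draw the trigger back towards the handle again and again, letting it spring back each time, until the sliding jaw holds the sleeve firmly: stop when drawing the trigger takes about 15 N, well before the 45 N jaw force that would crush the sleeve. Move the jaw with the trigger only, never by pushing on it, and leave the red screwdriver and the marker pen where they are.

Things in the scene. Friction and masses are not known exactly. Their poses are not given: they have to be found in the camera images.
- clamp: green trigger clamp on a 100 x 300 mm plywood base, fixed to the bench. Origin on the bench under the fixed jaw's face, mid-width; z up, y along the bar to the sliding jaw. Heights: base 12, rest 48, housing 54, jaws 76, trigger 134, handle 136 mm. Fixed jaw y -16 to 0 mm, 34 mm wide; trigger front at y -88 mm when released; fixed black handle y -153 to -175 mm
- rest (a point): centre of the top of the aluminium work rest between the jaws, 30 mm wide (clamp x) and 46 mm long (clamp y); 23 mm from the fixed jaw's face, 48 mm above the bench. The sleeve stands here and slides along it as the jaw pushes it to the fixed jaw
- pad_face (a point): centre of the sliding jaw's rubber pad face (30 mm wide, 26 mm high), 63 mm above the bench, looking at the fixed jaw. The pad is sprung: the grip on the sleeve is about 2 N per mm that the pad is pressed back (24 mm of travel). 10 N holds the sleeve, 45 N crushes it. The jaw reaches 48 mm further along clamp y
- jaw (a joint): travel of the sliding jaw from fully open, m, growing as it closes: the gap between fixed jaw and free pad is 64 mm less this. A ratchet with 6 mm teeth keeps it from opening; after a squeeze it may fall back by up to 6 mm (12 N of grip)
- trigger (a joint): trigger angle, rad: 0 released (upright), up to 0.46 at its stop as its upper end is drawn along clamp -y to the handle; a spring brings it back. A full stroke moves the jaw by 6 mm (one tooth)
- trigger_face (a point): on the front of the grey trigger (24 mm wide, looks along clamp +y), 94 mm above its pivot, 26 mm below its top; 45 mm of travel here. Push along clamp -y from the jaw side: the handle is fixed, so pushing is as good as squeezing. Takes 2 to 6 N while the jaw runs free, then 1 N more per 3.2 N of grip: 15 N here is about 32 N of grip
- sleeve_mid (a point): centre, half-way up, of the loose copper sleeve, 45 mm high, 26 mm across with a 28 mm collar on the top 10 mm, about 60 g; stands upright, z up its axis
- driver: bystander: screwdriver with a red handle lying flat, 29 x 212 x 30 mm, origin at the centre of its underside
- marker: bystander: marker pen lying flat, white with a blue cap, 14 x 130 x 19 mm, origin at the centre of its underside
Things that resemble listed ones, but are neither listed nor needed, are in the scene too. Of the things that look like the part that bears sleeve_mid, the middle-sized one is meant.

How it is judged:
By the outcome, as a careful person would: the job done as asked, in the order asked, and still so for the second after the job is handed in, with the robot touching nothing.
It also fails if it takes over 72 s, if anything falls off the work surface, if the arm or the gripper's body presses on something with over 40 N, if the wrist force passes 120 N, or if a joint passes its speed limit or range.

## Working session

There is one attempt and no reset: what is moved stays moved. The work goes in short steps, Python scripts to look and compute and a tool call to move; the robot and the scene stay as the last step left them, time stands still between calls to the robot, and variables do not carry over. Pictures are saved under pics/ and viewed, and the job is handed in when it is done.

Besides the shell and the picture viewer there is one more tool, called after ">>>" as name(argument=value, ...) on one line, values as JSON. jog_arm: Moves the arm, as the interface text tells. Its arguments: {"type":"object","properties":{"series":{"type":"array"},"jaw":{"type":"number"},"squeeze":{"type":"number"}},"required":["series"]}

```bash
ls; mkdir -p pics; python3 - <<'E'
from workcell import manip
import cv2
s=manip.get_state();print(s)
for c in("scene","top"):
    p,d=manip.read_camera(c);cv2.imwrite(f"pics/{c}0.png",p[:,:,::-1])
    print(c,manip.camera_params(c))
E
```

```text
pics
{'t': 0.0, 'q': array([-1.26882469e+00,  4.87569391e-02,  9.75788462e-02,  1.62200645e+00,
       -1.09528141e-05,  1.44298132e+00]), 'joint_velocities': array([-0.00067969, -0.00116478, -0.00110422,  0.00145964,  0.0009675 ,
       -0.00126707]), 'joint_torque': array([ 5.38980767e-04, -3.38784385e+01,  3.20013249e+01,  2.02193542e-02,
       -1.15978542e-04, -5.58191488e-06]), 'eef_pos': array([ 0.21854767, -0.47666694,  0.23010443]), 'tool_rot': array([-1.18910673e-03,  9.76998450e-01,  2.13243059e-01, -1.09305152e-04]), 'force': array([-0.01269374,  1.19753783, -0.5492203 ]), 'moment': array([ 0.07235966, -0.06921101,  0.02051072]), 'gripper_width': 0.9983175617590502}
scene {'fx': 466.61438357552356, 'fy': 466.61438357552356, 'cx': 313.7431230419694, 'cy': 241.1309768276944, 'extrinsics': array([[-0.80989151, -0.28898255,  0.51045551,  0.13248237],
       [-0.58649078,  0.41408953, -0.69610231,  0.76184422],
       [-0.01021286, -0.8631448 , -0.50485319,  0.51980638],
       [ 0.        ,  0.        ,  0.        ,  1.        ]])}
top {'fx': 493.4410105653761, 'fy': 493.4410105653761, 'cx': 316.08308666591745, 'cy': 239.09893180790027, 'extrinsics': array([[-0.01431109, -0.99923177,  0.03648364,  0.52277336],
       [-0.99989401,  0.01420384, -0.00319706,  0.16163877],
       [ 0.0026764 , -0.03652553, -0.99932914,  1.05658695],
       [ 0.        ,  0.        ,  0.        ,  1.        ]])}
```

View pics/scene0.png

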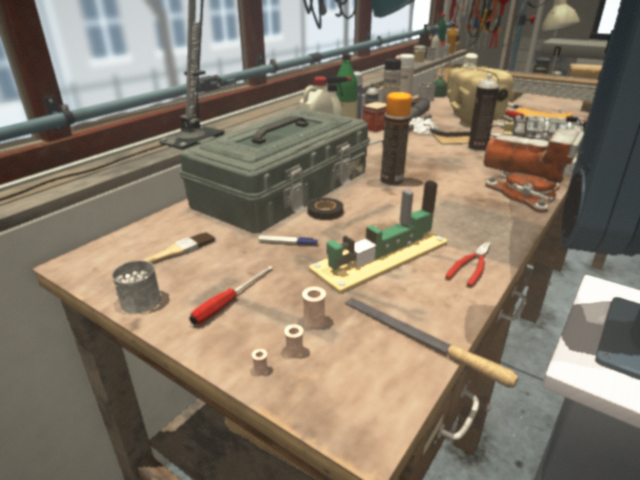

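View pics/top0.png

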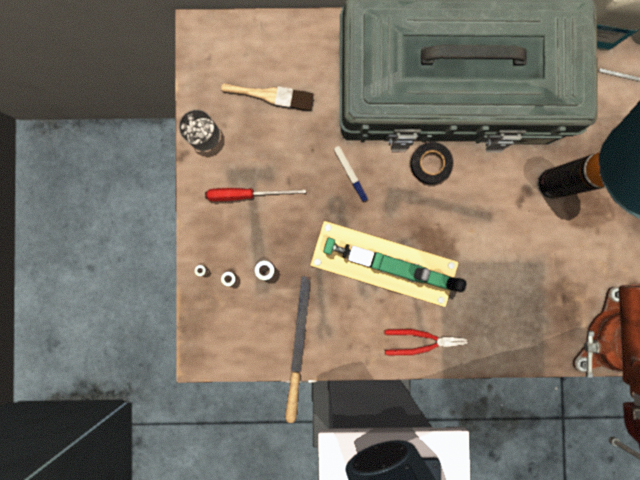

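The pictures show three sleeves. The middle-sized one is at scene (293,340) / top (229,279). The clamp's sliding jaw is at top (330,246), the rest at (360,256) and the handle at (457,285).

```bash
cat > h.py <<'E'
from workcell import manip
import numpy as np, cv2
def ray(c,px):
    P=manip.camera_params(c);E=P["extrinsics"]
    d=E[:3,:3]@np.array([(px[0]-P["cx"])/P["fx"],(px[1]-P["cy"])/P["fy"],1.]);return E[:3,3],d
def at_z(c,px,z):
    o,d=ray(c,px);return o+d*(z-o[2])/d[2]
def tri(a,b):
    (o1,d1),(o2,d2)=ray("scene",a),ray("top",b)
    d1=d1/np.linalg.norm(d1);d2=d2/np.linalg.norm(d2)
    t=np.linalg.lstsq(np.c_[d1,-d2],o2-o1,rcond=None)[0]
    p,q=o1+t[0]*d1,o2+t[1]*d2;return (p+q)/2,np.linalg.norm(p-q)
def cloud(c,dep):
    P=manip.camera_params(c);E=P["extrinsics"]
    v,u=np.mgrid[:480,:640];X=np.stack([(u-P["cx"])/P["fx"]*dep,(v-P["cy"])/P["fy"]*dep,dep],-1)
    return X@E[:3,:3].T+E[:3,3]
def proj(c,p):
    P=manip.camera_params(c);E=P["extrinsics"];x=E[:3,:3].T@(np.array(p)-E[:3,3])
    return np.array([P["fx"]*x[0]/x[2]+P["cx"],P["fy"]*x[1]/x[2]+P["cy"]])
E
python3 - <<'E'
from h import *
np.set_printoptions(precision=4,suppress=True)
for l in["sleeve_mid","rest","pad_face","trigger_face","clamp","driver","marker"]:
    r={}
    for c in("scene","top"):
        r[c]=manip.tip_of(l,c)
        print(l,c,[(np.round(x["location"],1),round(x["p"],2)) for x in r[c]])
    for a in r["scene"][:3]:
        for b in r["top"][:3]:
            p,e=tri(a["location"],b["location"])
            if e<.01: print("   ",p,e)
p,d=manip.read_camera("top");np.save("top.npy",d);p2,d2=manip.read_camera("scene");np.save("scene.npy",d2)
cv2.imwrite("pics/t1.png",cv2.resize(p[200:320,180:480],None,fx=2.6,fy=2.6,interpolation=2)[:,:,::-1])
cv2.imwrite("pics/s1.png",cv2.resize(p2[170:390,230:460],None,fx=2.6,fy=2.6,interpolation=2)[:,:,::-1])
C=cloud("top",d);
import sys
for px in[(229,279),(201,271),(264,270),(360,256),(330,246),(400,268),(423,274),(457,285),(300,300)]:print(px,C[px[1],px[0]])
E
```

```text
sleeve_mid scene [(array([318. , 310.3]), 0.89), (array([262.4, 361. ]), 0.8), (array([294.8, 342.4]), 0.62)]
sleeve_mid top [(array([201.1, 269.7]), 0.65), (array([232.1, 277.1]), 0.42)]
    [0.4981 0.3994 0.0176] 0.004396805659404757
    [0.4834 0.3364 0.0146] 0.00029376283687956726
rest scene [(array([362.5, 244.7]), 0.64)]
rest top [(array([360.8, 255. ]), 0.91)]
    [0.5246 0.0667 0.0468] 0.0028442465622612323
pad_face scene [(array([348.2, 244.9]), 0.62)]
pad_face top [(array([347.6, 254.1]), 0.67)]
    [0.5318 0.0976 0.0591] 0.009027464867570898
trigger_face scene [(array([404.6, 204.5]), 0.62)]
trigger_face top [(array([420.6, 274.1]), 0.57)]
    [ 0.4886 -0.0416  0.1019] 0.0033383352077735865
clamp scene [(array([370.9, 261.3]), 0.86)]
clamp top [(array([370.3, 256. ]), 0.8), (array([361. , 255.2]), 0.19)]
    [ 0.5203  0.0403 -0.0045] 0.007453128425411291
driver scene [(array([235.6, 295.6]), 0.76)]
driver top [(array([255.4, 191.5]), 0.72)]
    [ 0.6647  0.2865 -0.0035] 0.00347625100123935
marker scene [(array([285.5, 244.9]), 0.59), (array([349.7, 242.7]), 0.2)]
marker top [(array([352.1, 177.3]), 0.64)]
(229, 279) [ 0.4786  0.3458 -0.0022]
(201, 271) [ 0.4966  0.4053 -0.0009]
(264, 270) [ 0.4968  0.2707 -0.0023]
(360, 256) [0.5238 0.069  0.046 ]
(330, 246) [0.5445 0.131  0.0749]
(400, 268) [ 0.4982 -0.0112  0.0529]
(423, 274) [ 0.4882 -0.0411  0.1287]
(457, 285) [0.5228 0.1616 1.0566]
(300, 300) [0.4323 0.1943 0.0049]
```

View pics/t1.png

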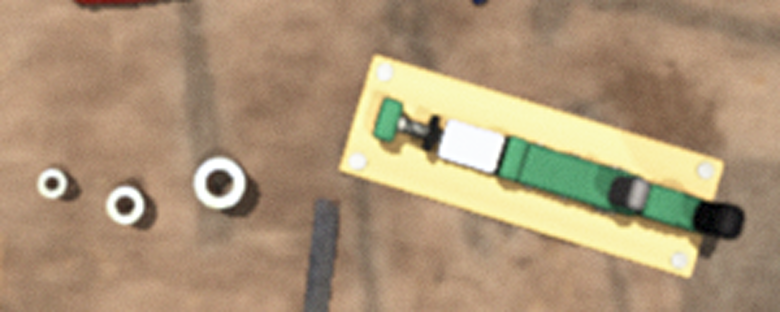

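View pics/s1.png

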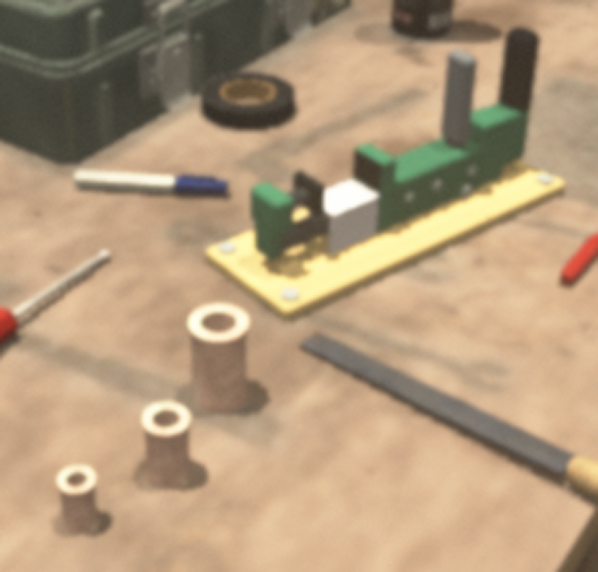

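```bash
python3 - <<'E'
from h import *
np.set_printoptions(precision=4,suppress=True)
p,d=manip.read_camera("top")
s,ds=manip.read_camera("scene")
# collars: bright low-saturation cream
def blobs(img,roi):
    x0,y0,x1,y1=roi;h=cv2.cvtColor(img[y0:y1,x0:x1],cv2.COLOR_RGB2HSV)
    m=((h[...,2]>195)&(h[...,1]<90)).astype(np.uint8)
    cs,_=cv2.findContours(m,cv2.RETR_EXTERNAL,cv2.CHAIN_APPROX_NONE)
    return [(cv2.minEnclosingCircle(c),cv2.boundingRect(c),np.array(cv2.fitEllipse(c)[0])+[x0,y0]) for c in cs if len(c)>8]
bt=blobs(p,(185,255,285,300));bs=blobs(s,(240,280,340,380))
for b in bt:print("top",b[2],b[0][1])
for b in bs:print("scene",b[2],b[0][1])
bt.sort(key=lambda b:b[2][0]);bs.sort(key=lambda b:b[2][0])
for a,b in zip(bs,bt):
    q,e=tri(a[2],b[2]);print(q,e, "diam",2*b[0][1]*(1.0566-q[2])/493)
# yellow base
h=cv2.cvtColor(p,cv2.COLOR_RGB2HSV)
print(h[250,320],h[290,440])
m=((h[...,0]>18)&(h[...,0]<34)&(h[...,1]>70)&(h[...,2]>170)).astype(np.uint8);m[:,:305]=0;m[:215]=0;m[310:]=0;m[:,475:]=0
m=cv2.morphologyEx(m,cv2.MORPH_CLOSE,np.ones((3,3)))
pts=cv2.findNonZero(m)
box=cv2.boxPoints(cv2.minAreaRect(pts))
W=np.array([at_z("top",x,.012) for x in box]);print(box,W,[np.linalg.norm(W[i]-W[i-1]) for i in range(4)],W.mean(0))
for i in range(4):
    v=W[i]-W[i-1];print(np.degrees(np.arctan2(v[0],v[1])))
# rest: white
x0,y0=335,235
h2=h[235:285,335:385];m=((h2[...,2]>200)&(h2[...,1]<40)).astype(np.uint8)
cs,_=cv2.findContours(m,0,1);c=max(cs,key=cv2.contourArea);r=cv2.minAreaRect(c);print("rest",r)
B=cv2.boxPoints(r)+[x0,y0];W=np.array([at_z("top",x,.048) for x in B]);print(W,W.mean(0),[np.linalg.norm(W[i]-W[i-1]) for i in range(4)])
E
```

```text
top [245.7895 283.1183] 5.473552227020264
top [227.4645 278.5824] 7.28300142288208
top [199.0624 270.2519] 5.657500743865967
top [263.867  269.9384] 9.722065925598145
top [187.9145 259.358 ] 4.031229019165039
scene [282.8522 347.8442] 61.80017852783203
scene [337.596 297.596] 2.12142014503479
scene [335.7279 282.122 ] 5.831051826477051
scene [311.6394 290.8973] 16.124614715576172
scene [274.3982 295.5631] 32.09857177734375
scene [243.5265 282.5959] 6.800835609436035
[0.5221 0.3951 0.1473] 7.247298283420173e-05 diam 0.014870479430239688
[0.4951 0.375  0.1252] 0.015405430152933856 diam 0.02137728407433404
[0.4861 0.3511 0.0127] 0.015005124125694803 diam 0.030843279230226773
[0.4757 0.2976 0.0939] 0.0037387307248438807 diam 0.02137584631223187
[0.4841 0.253  0.0824] 0.03496928623211947 diam 0.038421365483389404
[ 27  78 249] [ 21 125 176]
[[309.1676 265.2054]
 [323.2    219.6   ]
 [459.173  261.4378]
 [445.1406 307.0432]] [[ 0.5059  0.1737  0.012 ]
 [ 0.6021  0.1426  0.012 ]
 [ 0.5093 -0.1438  0.012 ]
 [ 0.4136 -0.1118  0.012 ]] [np.float64(0.3000719044068058), np.float64(0.1010958753139194), np.float64(0.301107538269499), np.float64(0.10086295364366153)] [0.5077 0.0152 0.012 ]
17.90267308410913
107.91595057274148
-162.05194845939118
-71.49576360204424
rest ((25.729358673095703, 20.56880760192871), (22.604700088500977, 15.037873268127441), 16.699243545532227)
[[0.5169 0.0943 0.048 ]
 [0.5462 0.085  0.048 ]
 [0.5323 0.041  0.048 ]
 [0.5031 0.0504 0.048 ]] [0.5246 0.0677 0.048 ] [np.float64(0.04613066711191049), np.float64(0.030746587095993722), np.float64(0.04618091098341747), np.float64(0.030735579905670447)]
```

```bash
python3 - <<'E'
from h import *
np.set_printoptions(precision=4,suppress=True)
p,d=manip.read_camera("top")
s,ds=manip.read_camera("scene")
for n,im,(x0,y0,x1,y1) in(("top",p,(205,255,285,300)),("scene",s,(240,280,340,380))):
    k=8 if n=="top" else 6
    cv2.imwrite(f"pics/z_{n}.png",cv2.resize(im[y0:y1,x0:x1],None,fx=k,fy=k,interpolation=1)[:,:,::-1])
C=cloud("top",np.load("top.npy"))
sub=C[262:295,212:246].reshape(-1,3);q=sub[(sub[:,2]>.035)&(sub[:,2]<.06)];print(len(q),q.mean(0),(q.min(0)+q.max(0))/2,q.max(0)-q.min(0),np.percentile(q[:,2],[10,50,90]))
C=cloud("scene",np.load("scene.npy"))
sub=C[315:370,275:312].reshape(-1,3);q=sub[(sub[:,2]>.04)&(sub[:,2]<.06)];print(len(q),q.mean(0),(q.min(0)+q.max(0))/2,q.max(0)-q.min(0),np.percentile(q[:,2],[10,50,90]))
print(at_z("top",(228.3,278.7),.045),tri((293.8,330.8),(228.3,278.7)))
E
```

```text
91 [0.4809 0.3399 0.0425] [0.4806 0.3391 0.0406] [0.0248 0.027  0.011 ] [0.04   0.0428 0.0448]
141 [0.4807 0.3426 0.0425] [0.4813 0.3421 0.0425] [0.0281 0.0275 0.0048] [0.041  0.0426 0.0439]
[0.4812 0.339  0.045 ] (array([0.4814, 0.3398, 0.0417]), np.float64(0.0006621394114065688))
```

View pics/z_top.png

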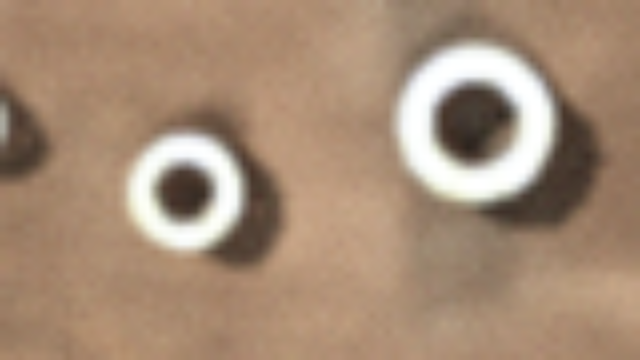

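View pics/z_scene.png

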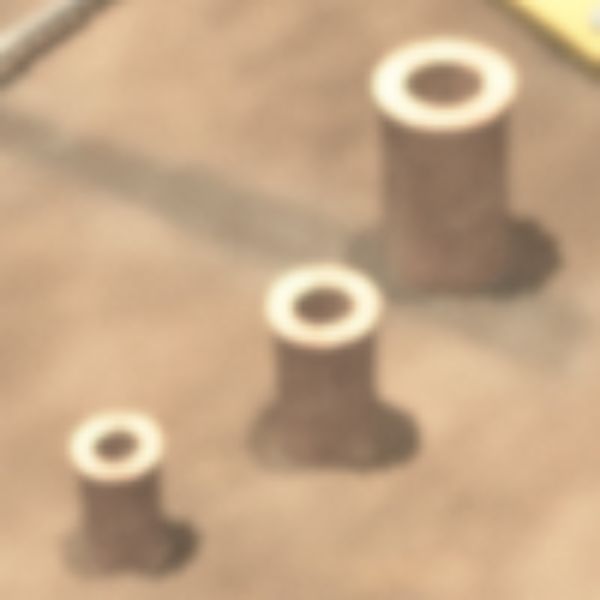

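The middle sleeve stands at about (0.481, 0.340), with its top at about 43–45 mm. The rest is at (0.525, 0.068), and clamp yaw is about 17.9° off world y. I'll spin the tool first so that its x lies along clamp +y.

>>> jog_arm(series=[{"travel":[0,0,0],"spin":-7},{"travel":[0,0,0],"spin":-7},{"travel":[0,0,0],"spin":-7},{"travel":[0,0,0],"spin":-7},{"travel":[0,0,0],"spin":-7},{"travel":[0,0,0],"spin":-7},{"travel":[0,0,0],"spin":-5.5},{"travel":[0,0,0],"spin":0}], jaw=0)

```text
t: 1.77
eef_pos: [0.2188, -0.4772, 0.2313]
tool_rot: [0.0, 0.8, 0.6, 0.0]
force: [0.7, 0.1, 0.9]
gripper_width: 0.997
```

```bash
cat > go.py <<'E'
from h import *
import sys
from scipy.spatial.transform import Rotation as R
np.set_printoptions(precision=4,suppress=True)
s=manip.get_state();w,x,y,z=s["tool_rot"];M=R.from_quat([x,y,z,w]).as_matrix()
cy=np.array([np.sin(np.radians(17.9)),np.cos(np.radians(17.9)),0]);cx=np.array([cy[1],-cy[0],0])
rest=np.array([.5246,.0677,.048]);O=rest-.023*cy;O[2]=0
def toolerr():
    a=np.degrees(np.arctan2(M[1,0],M[0,0]));return a
p=s["eef_pos"]
print("t",round(s["t"],2),"yaw",toolerr(),"(want 72.1) toolz",M[:,2],"clamp",np.array([(p-O)@cx,(p-O)@cy,p[2]])*1000,"F cl",s["force"]@cx,s["force"]@cy,s["force"][2],"w",s["gripper_width"])
if len(sys.argv)>3:
    t=np.array(list(map(float,sys.argv[1:4])));print("to world",t,"travel mm",M.T@(t-p)*1000)
E
python3 go.py .4815 .340 .10
```

```text
t 1.77 yaw 73.67617432955714 (want 72.1) toolz [ 0.  0. -1.] clamp [-123.5491 -589.5716  231.3276] F cl 0.6453185112991903 0.342402295518953 0.9214655511676715 w 0.9966970112818309
to world [0.4815 0.34   0.1   ] travel mm [858.1469  22.4518 131.3538]
```

>>> jog_arm(series=[{"travel":[0.02,0,0],"spin":1.6},{"travel":[0.036,0,0],"spin":0},{"travel":[0.036,0,0],"spin":0},{"travel":[0.036,0,0],"spin":0},{"travel":[0.036,0,0],"spin":0},{"travel":[0.036,0,0],"spin":0},{"travel":[0.036,0,0],"spin":0},{"travel":[0.036,0,0],"spin":0}])

```text
t: 2.43
eef_pos: [0.3059, -0.2164, 0.2287]
tool_rot: [0.001, 0.82, 0.573, -0.0]
force: [1.0, 0.2, 0.1]
gripper_width: 1.001
```

>>> jog_arm(series=[{"travel":[0.036,0,0],"spin":0},{"travel":[0.036,0,0],"spin":0},{"travel":[0.036,0,0],"spin":0},{"travel":[0.036,0,0],"spin":0},{"travel":[0.036,0,0],"spin":0},{"travel":[0.036,0,0],"spin":0},{"travel":[0.036,0,0],"spin":0},{"travel":[0.036,0,0],"spin":0}])

```text
t: 3.1
eef_pos: [0.4104, 0.0669, 0.2304]
tool_rot: [0.006, 0.827, 0.562, 0.003]
force: [0.5, -1.0, 0.3]
gripper_width: 1.004
```

```bash
python3 go.py .4815 .340 .10
```

```text
t 3.1 yaw 68.36740765433753 (want 72.1) toolz [ 0.011  -0.0064 -0.9999] clamp [-108.4313  -12.8903  230.4261] F cl 0.7399680449308279 -0.8082807540208918 0.34743545382078345 w 1.0035018223579164
to world [0.4815 0.34   0.1   ] travel mm [280.3479 -36.212  129.4591]
```

>>> jog_arm(series=[{"travel":[0.036,-0.005,0],"spin":-1.5},{"travel":[0.036,-0.005,0],"spin":-1.5},{"travel":[0.036,-0.005,0],"spin":-1},{"travel":[0.036,-0.005,0],"spin":0},{"travel":[0.036,-0.005,0],"spin":0},{"travel":[0.036,-0.004,0],"spin":0},{"travel":[0.036,-0.004,0],"spin":0},{"travel":[0,0,0],"spin":0}])

```text
t: 3.77
eef_pos: [0.4626, 0.336, 0.2277]
tool_rot: [0.006, 0.81, 0.586, 0.005]
force: [-0.7, -1.0, 0.6]
gripper_width: 0.998
```

```bash
python3 go.py .4815 .340 .10
```

```text
t 3.77 yaw 71.70806084143578 (want 72.1) toolz [ 0.0147 -0.0043 -0.9999] clamp [-141.4251  259.2766  227.7024] F cl -0.36921803512786544 -1.1392934691106729 0.6245706542853382 w 0.9980876432903565
to world [0.4815 0.34   0.1   ] travel mm [  9.6453  14.6881 127.9481]
```

>>> jog_arm(series=[{"travel":[0.005,0.007,0.018],"spin":-0.4},{"travel":[0.005,0.007,0.02],"spin":0},{"travel":[0,0,0.025],"spin":0},{"travel":[0,0,0.025],"spin":0},{"travel":[0,0,0.025],"spin":0},{"travel":[0,0,0.0],"spin":0},{"travel":[0,0,0],"spin":0}])

```text
t: 4.35
eef_pos: [0.4821, 0.3443, 0.1115]
tool_rot: [0.006, 0.811, 0.584, 0.006]
force: [0.2, -0.1, 0.5]
gripper_width: 0.998
```

```bash
python3 go.py .4815 .340 .015; python3 - <<'E'
from h import *
for c in("scene",):
    p,d=manip.read_camera(c);cv2.imwrite(f"pics/a_{c}.png",p[:,:,::-1])
E
```

```text
t 4.35 yaw 71.53920331147705 (want 72.1) toolz [ 0.0171 -0.0036 -0.9998] clamp [-125.4077  273.1232  111.5084] F cl 0.21681468895949524 -0.04670820530977343 0.5218359013088423 w 0.9978820721543004
to world [0.4815 0.34   0.015 ] travel mm [-4.4338 -0.9379 96.4982]
```

View pics/a_scene.png

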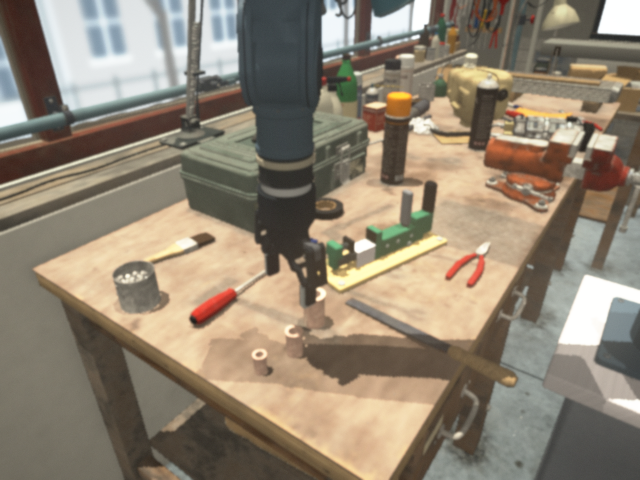

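>>> jog_arm(series=[{"travel":[-0.0044,0.0,0.0],"spin":-0.5},{"travel":[0,0,0.02],"spin":0},{"travel":[0,0,0.02],"spin":0},{"travel":[0,0,0.02],"spin":0},{"travel":[0,0,0.015],"spin":0},{"travel":[0,0,0.01],"spin":0},{"travel":[0,0,0],"spin":0},{"travel":[0,0,0],"spin":0}])

```text
t: 5.07
eef_pos: [0.493, 0.3429, 0.0431]
tool_rot: [0.009, 0.809, 0.587, 0.02]
force: [0.2, -0.9, 0.4]
gripper_width: 1.0
```

```bash
python3 go.py .4815 .340 .015; python3 - <<'E'
from h import *
for c in("scene","top"):
    p,d=manip.read_camera(c);cv2.imwrite(f"pics/b_{c}.png",cv2.resize(p[220:400,180:360],None,fx=3,fy=3)[:,:,::-1])
E
```

```text
t 5.07 yaw 71.9160292645546 (want 72.1) toolz [ 0.0425  0.0091 -0.9991] clamp [-114.6461  275.1878   43.1427] F cl 0.5086509241263683 -0.7649224652823244 0.3818542422886855 w 1.0000295905536902
to world [0.4815 0.34   0.015 ] travel mm [ -6.9612 -11.0855  27.6002]
```

View pics/b_scene.png

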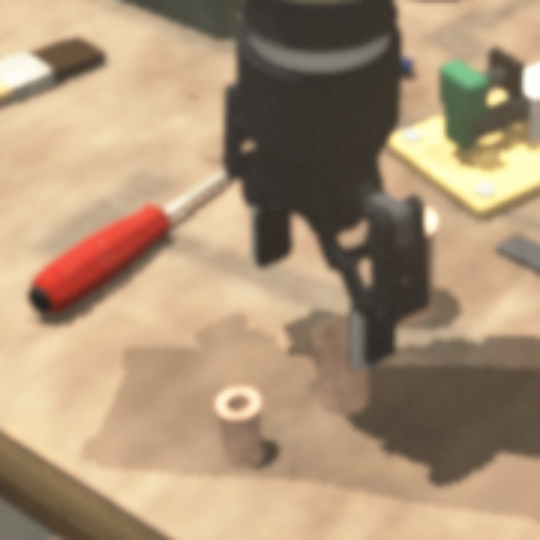

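>>> jog_arm(series=[{"travel":[-0.003,-0.005,-0.02],"spin":0},{"travel":[-0.003,-0.005,-0.025],"spin":0},{"travel":[0,0,-0.025],"spin":0},{"travel":[0,0,0],"spin":0},{"travel":[0,0,0],"spin":0}])

```text
t: 5.58
eef_pos: [0.4798, 0.3405, 0.1207]
tool_rot: [0.009, 0.809, 0.587, 0.023]
force: [0.6, 0.2, -1.1]
gripper_width: 1.004
```

```bash
python3 go.py .4815 .340 .015
```

```text
t 5.58 yaw 71.91397428977241 (want 72.1) toolz [ 0.048   0.0122 -0.9988] clamp [-126.4393  268.842   120.6656] F cl 0.5095919068754456 0.32978611536099445 -1.1480680212510266 w 1.003973080214763
to world [0.4815 0.34   0.015 ] travel mm [ -2.7725  -2.6907 105.6092]
```

>>> jog_arm(series=[{"travel":[0,0,0.01],"spin":0},{"travel":[0,0,0.01],"spin":0},{"travel":[0,0,0.01],"spin":0},{"travel":[0,0,0.01],"spin":0}])

```text
t: 5.92
eef_pos: [0.4849, 0.3427, 0.0813]
tool_rot: [0.01, 0.809, 0.587, 0.027]
force: [0.3, -0.1, -0.0]
gripper_width: 1.002
```

```bash
python3 go.py .4815 .340 .015; python3 -c "
from workcell import manip;s=manip.get_state();print(s['q'],s['joint_velocities'])"
```

```text
t 5.92 yaw 71.93258942172731 (want 72.1) toolz [ 0.0559  0.0166 -0.9983] clamp [-122.3088  272.5084   81.2918] F cl 0.3217975723653334 0.034504162703601016 -0.0030617329220157252 w 1.002178816675621
to world [0.4815 0.34   0.015 ] travel mm [-5.8354 -5.5575 65.9442]
[ 0.50919088  0.18363045 -0.05328693  1.2770005  -0.01277997  2.39575405] [-0.00340336  0.08871187 -0.19347688 -0.26116237  0.00103115 -0.00360523]
```

>>> jog_arm(series=[{"travel":[0,0,0],"spin":0},{"travel":[0,0,0],"spin":0}])

```text
t: 6.08
eef_pos: [0.4812, 0.3405, 0.0738]
tool_rot: [0.009, 0.809, 0.587, 0.022]
force: [0.9, 0.5, 0.6]
gripper_width: 1.002
```

```bash
python3 go.py .4815 .340 .015; python3 -c "
from workcell import manip;s=manip.get_state();print(s['q'],s['joint_velocities'])"
```

```text
t 6.08 yaw 71.9057877190137 (want 72.1) toolz [ 0.0459  0.0109 -0.9989] clamp [-125.1151  269.2372   73.7929] F cl 0.671879398775601 0.7220394051268417 0.6254888471148985 w 1.0018337623463363
to world [0.4815 0.34   0.015 ] travel mm [-1.8136 -1.954  58.735 ]
[ 0.50890822  0.18882532 -0.06199373  1.27456704 -0.01280307  2.39571352] [-0.00183166  0.03136683 -0.04899341 -0.01460069  0.00069342  0.0019286 ]
```

>>> jog_arm(series=[{"travel":[0,0,-0.01],"spin":0},{"travel":[0,0,-0.01],"spin":0}])

```text
t: 6.25
eef_pos: [0.4768, 0.3383, 0.0891]
tool_rot: [0.008, 0.81, 0.587, 0.016]
force: [0.5, 0.0, 1.6]
gripper_width: 1.002
```

```bash
python3 go.py .4815 .340 .015|grep -o 'toolz.*clamp'
```

```text
toolz [ 0.0364  0.0057 -0.9993] clamp
```

>>> jog_arm(series=[{"travel":[0,0,-0.01],"spin":0},{"travel":[0,0,-0.01],"spin":0}])

```text
t: 6.42
eef_pos: [0.4759, 0.3381, 0.1114]
tool_rot: [0.008, 0.81, 0.587, 0.016]
force: [-0.8, -0.5, -0.3]
gripper_width: 0.996
```

```bash
python3 go.py .4815 .340 .015|grep -o 'toolz.*clamp'
```

```text
toolz [ 0.0361  0.0055 -0.9993] clamp
```

>>> jog_arm(series=[{"travel":[0,0,0],"spin":0},{"travel":[0,0,0],"spin":0}])

```text
t: 6.58
eef_pos: [0.4789, 0.3398, 0.1178]
tool_rot: [0.009, 0.809, 0.587, 0.021]
force: [-0.7, -0.0, 0.3]
gripper_width: 1.006
```

```bash
python3 go.py .4815 .340 .015
```

```text
t 6.58 yaw 71.89996396052051 (want 72.1) toolz [ 0.0446  0.0102 -0.999 ] clamp [-127.1474  267.84    117.7727] F cl -0.6605898360836326 -0.24767297710081831 0.313508991657258 w 1.0057479892401067
to world [0.4815 0.34   0.015 ] travel mm [ -1.3868  -1.5944 102.7852]
```

>>> jog_arm(series=[{"travel":[-0.001,-0.001,0.01],"spin":0},{"travel":[0,0,0.01],"spin":0},{"travel":[0,0,0.01],"spin":0},{"travel":[0,0,0.01],"spin":0},{"travel":[0,0,0.01],"spin":0},{"travel":[0,0,0.01],"spin":0},{"travel":[0,0,0],"spin":0},{"travel":[0,0,0],"spin":0}])

```text
t: 7.25
eef_pos: [0.4789, 0.3389, 0.0489]
tool_rot: [0.009, 0.809, 0.587, 0.019]
force: [0.6, 0.2, -0.6]
gripper_width: 1.001
```

```bash
python3 go.py .482 .340 .015
```

```text
t 7.25 yaw 71.89761778174751 (want 72.1) toolz [ 0.0415  0.0086 -0.9991] clamp [-126.8336  267.0119   48.8631] F cl 0.5033404313476331 0.37720802355922184 -0.6326012427613205 w 1.0013755115249074
to world [0.482 0.34  0.015] travel mm [ 1.3093  1.3461 33.9708]
```

>>> jog_arm(series=[{"travel":[0.0007,0.0007,0.008],"spin":0},{"travel":[0.0006,0.0006,0.008],"spin":0},{"travel":[0,0,0.008],"spin":0},{"travel":[0,0,0.006],"spin":0},{"travel":[0,0,0],"spin":0},{"travel":[0,0,0],"spin":0}])

```text
t: 7.75
eef_pos: [0.4822, 0.3401, 0.0155]
tool_rot: [0.009, 0.809, 0.587, 0.019]
force: [0.0, -0.2, -0.3]
gripper_width: 1.005
```

```bash
python3 go.py .482 .340 .015; python3 - <<'E'
from h import *
for c in("scene",):
    p,d=manip.read_camera(c);cv2.imwrite(f"pics/c_{c}.png",cv2.resize(p[220:400,180:360],None,fx=3,fy=3)[:,:,::-1])
E
```

```text
t 7.75 yaw 71.89310706996041 (want 72.1) toolz [ 0.0414  0.0085 -0.9991] clamp [-124.0647  269.2254   15.5259] F cl 0.07671221428852566 -0.16535024238162838 -0.3386751195129598 w 1.0050265976582504
to world [0.482 0.34  0.015] travel mm [-0.2112 -0.1848  0.5152]
```

View pics/c_scene.png

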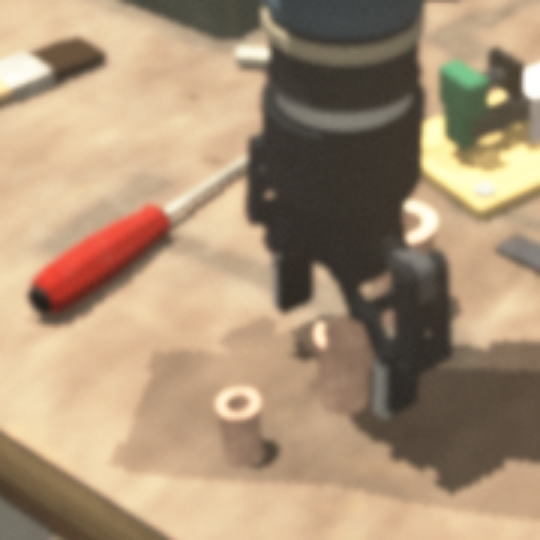

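The sleeve sits between the fingers at crop (345,365), clear of the other sleeves, so I'll close the gripper.

>>> jog_arm(series=[{"travel":[0,0,0],"spin":0},{"travel":[0,0,0],"spin":0},{"travel":[0,0,0],"spin":0},{"travel":[0,0,0],"spin":0},{"travel":[0,0,0],"spin":0},{"travel":[0,0,0],"spin":0},{"travel":[0,0,0],"spin":0},{"travel":[0,0,0],"spin":0}], jaw=255, squeeze=30)

```text
t: 8.47
eef_pos: [0.4833, 0.341, 0.018]
tool_rot: [0.009, 0.809, 0.587, 0.021]
force: [-0.4, 0.6, -0.3]
gripper_width: 0.297
```

>>> jog_arm(series=[{"travel":[0,0,-0.005],"spin":0},{"travel":[0,0,-0.01],"spin":0},{"travel":[0,0,-0.01],"spin":0},{"travel":[0,0,-0.01],"spin":0},{"travel":[0,0,-0.01],"spin":0},{"travel":[0,0,0],"spin":0},{"travel":[0,0,0],"spin":0}])

```text
t: 9.05
eef_pos: [0.4816, 0.3406, 0.0689]
tool_rot: [0.009, 0.809, 0.587, 0.022]
force: [0.5, 1.0, -1.7]
gripper_width: 0.293
```

```bash
python3 go.py .5246 .0677 .2; python3 - <<'E'
from h import *
for c in("scene","top"):
    p,d=manip.read_camera(c);cv2.imwrite(f"pics/d_{c}.png",cv2.resize(p[220:400,180:360],None,fx=3,fy=3)[:,:,::-1])
E
```

```text
t 9.05 yaw 71.90471232016912 (want 72.1) toolz [ 0.0458  0.0111 -0.9989] clamp [-124.8098  269.5047   68.9304] F cl 0.195017561253281 1.099652666580559 -1.71107284367903 w 0.2925581447536793
to world [0.5246 0.0677 0.2   ] travel mm [-242.7547  131.0473 -131.9775]
```

View pics/d_scene.png

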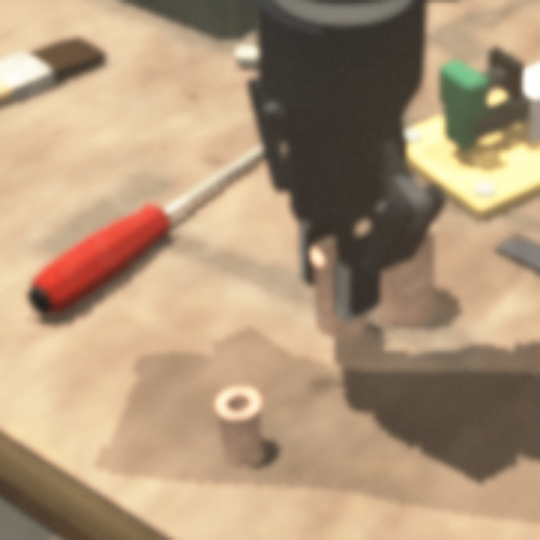

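>>> jog_arm(series=[{"travel":[0,0,-0.01],"spin":0},{"travel":[0,0,-0.015],"spin":0},{"travel":[0,0,-0.015],"spin":0},{"travel":[0,0,-0.015],"spin":0},{"travel":[0,0,-0.015],"spin":0},{"travel":[0,0,-0.01],"spin":0},{"travel":[0,0,0],"spin":0},{"travel":[0,0,0],"spin":0}])

```text
t: 9.82
eef_pos: [0.4746, 0.3379, 0.1494]
tool_rot: [0.008, 0.81, 0.587, 0.017]
force: [0.4, -0.5, -1.0]
gripper_width: 0.297
```

>>> jog_arm(series=[{"travel":[-0.01,0.005,0],"spin":0},{"travel":[-0.02,0.01,0],"spin":0},{"travel":[-0.02,0.01,0],"spin":0},{"travel":[-0.02,0.01,0],"spin":0},{"travel":[-0.02,0.01,0],"spin":0},{"travel":[-0.02,0.01,0],"spin":0},{"travel":[-0.02,0.01,0],"spin":0},{"travel":[-0.02,0.01,0],"spin":0}])

```text
t: 10.48
eef_pos: [0.4947, 0.1633, 0.1395]
tool_rot: [0.007, 0.807, 0.59, 0.009]
force: [0.4, 0.7, -0.5]
gripper_width: 0.296
```

```bash
python3 go.py .5246 .0677 .15
```

```text
t 10.48 yaw 72.34141154083578 (want 72.1) toolz [ 0.023   0.0006 -0.9997] clamp [-57.8101 104.8126 139.5216] F cl 0.20179662595382286 0.7719404780711774 -0.5012953764390704 w 0.2959289471340428
to world [0.5246 0.0677 0.15  ] travel mm [-81.9742  57.6928  -9.8427]
```

>>> jog_arm(series=[{"travel":[-0.016,0.011,0],"spin":0},{"travel":[-0.016,0.011,0],"spin":0},{"travel":[-0.016,0.011,0],"spin":0},{"travel":[-0.012,0.008,0],"spin":0},{"travel":[-0.008,0.006,0],"spin":0},{"travel":[0,0,0],"spin":0},{"travel":[0,0,0],"spin":0}])

```text
t: 11.07
eef_pos: [0.5128, 0.0701, 0.1306]
tool_rot: [0.004, 0.81, 0.586, 0.001]
force: [-0.2, -0.1, -0.6]
gripper_width: 0.299
```

```bash
python3 go.py .5246 .0677 .12;  python3 - <<'E'
from h import *
for c in("scene","top"):
    p,d=manip.read_camera(c);cv2.imwrite(f"pics/e_{c}.png",cv2.resize(p[140:320,260:460],None,fx=3,fy=3)[:,:,::-1])
E
```

```text
t 11.07 yaw 71.77299233244868 (want 72.1) toolz [ 0.0066 -0.0048 -1.    ] clamp [-11.9383  21.6473 130.5963] F cl -0.20188286753872117 -0.1563793763580185 -0.5698823368072098 w 0.2989813092631156
to world [0.5246 0.0677 0.12  ] travel mm [ 1.447  11.8479 10.6849]
```

View pics/e_scene.png

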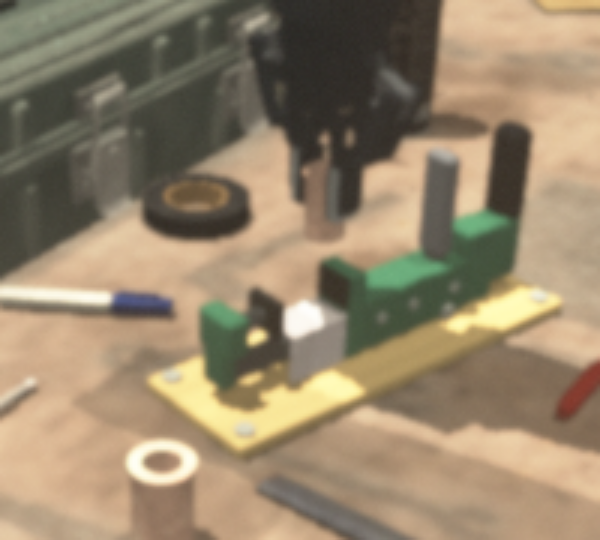

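>>> jog_arm(series=[{"travel":[0.0007,0.005,0.006],"spin":-0.2},{"travel":[0.0007,0.007,0.008],"spin":0},{"travel":[0,0,0.01],"spin":0},{"travel":[0,0,0.01],"spin":0},{"travel":[0,0,0.008],"spin":0},{"travel":[0,0,0],"spin":0},{"travel":[0,0,0],"spin":0}])

```text
t: 11.75
eef_pos: [0.5249, 0.072, 0.0828]
tool_rot: [0.003, 0.807, 0.591, 0.001]
force: [-0.7, 0.0, -2.1]
gripper_width: 0.291
```

```bash
python3 go.py .5246 .0677 .068;  python3 - <<'E'
from h import *
for c in("scene","top"):
    p,d=manip.read_camera(c);cv2.imwrite(f"pics/f_{c}.png",cv2.resize(p[180:300,300:440],None,fx=5,fy=5,interpolation=2)[:,:,::-1])
    for l in("rest","sleeve_mid","pad_face"): print(c,l,[(np.round(x["location"],1),round(x["p"],2)) for x in manip.tip_of(l,c)])
s=manip.get_state()["eef_pos"]
print("expected sleeve mid px",proj("scene",[s[0],s[1],s[2]+.0045]),"bottom",proj("scene",[s[0],s[1],s[2]-.018]),"rest",proj("scene",[.5246,.0677,.048]))
E
```

```text
t 11.75 yaw 72.44044409216654 (want 72.1) toolz [ 0.0046 -0.0036 -1.    ] clamp [-0.9964 27.1584 82.7515] F cl -0.6468818700235847 -0.20266099770973095 -2.1080755304264116 w 0.2909895538109826
to world [0.5246 0.0677 0.068 ] travel mm [-4.1334  0.8909 14.7653]
scene rest [(array([363.4, 244.5]), 0.92)]
scene sleeve_mid [(array([261.8, 363.1]), 0.82), (array([318.7, 307.2]), 0.67), (array([363.5, 227.5]), 0.53)]
scene pad_face [(array([349.8, 243.9]), 0.68)]
top rest [(array([360.9, 256.7]), 0.92)]
top sleeve_mid [(array([265.5, 271.2]), 0.75), (array([202., 270.]), 0.4)]
top pad_face [(array([361.8, 255.8]), 0.69), (array([347.2, 253.2]), 0.49)]
expected sleeve mid px [360.60446501 226.67370419] bottom [360.137418   236.81071332] rest [361.51862548 244.41418753]
```

View pics/f_scene.png

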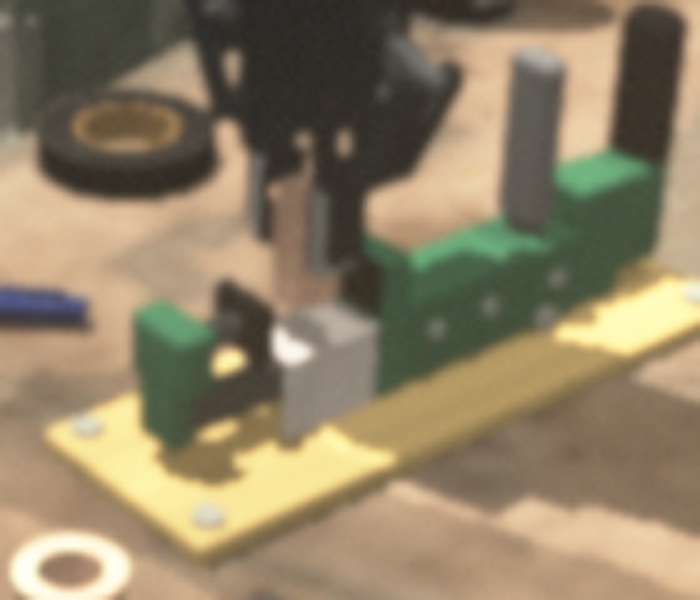

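>>> jog_arm(series=[{"travel":[-0.0045,0.0009,0],"spin":0.3},{"travel":[0,0,0.004],"spin":0},{"travel":[0,0,0.004],"spin":0},{"travel":[0,0,0.003],"spin":0},{"travel":[0,0,0],"spin":0},{"travel":[0,0,0],"spin":0}])

```text
t: 12.65
eef_pos: [0.5265, 0.0662, 0.0735]
tool_rot: [0.004, 0.809, 0.588, 0.003]
force: [-0.1, 0.0, -0.8]
gripper_width: 0.295
```

```bash
python3 go.py .5243 .0667 .066;  python3 - <<'E'
from h import *
for c in("scene","top"):
    p,d=manip.read_camera(c);cv2.imwrite(f"pics/g_{c}.png",cv2.resize(p[180:300,300:440],None,fx=5,fy=5,interpolation=2)[:,:,::-1])
E
```

```text
t 12.65 yaw 72.04709980572918 (want 72.1) toolz [ 0.0099 -0.0038 -0.9999] clamp [ 2.2081 22.1842 73.473 ] F cl -0.09160077518686828 -0.01767070280278019 -0.7961462036409782 w 0.2954604906169095
to world [0.5243 0.0667 0.066 ] travel mm [-0.2258 -2.2652  7.4495]
```

View pics/g_scene.png

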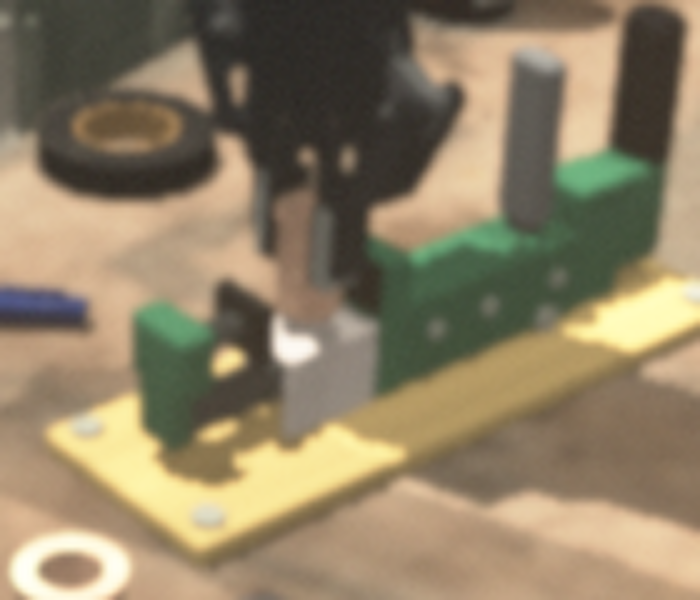

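>>> jog_arm(series=[{"travel":[0,-0.002,0.001],"spin":0},{"travel":[0,0,0.002],"spin":0},{"travel":[0,0,0.002],"spin":0},{"travel":[0,0,0],"spin":0}])

```text
t: 13.08
eef_pos: [0.5246, 0.0672, 0.0684]
tool_rot: [0.005, 0.809, 0.588, 0.003]
force: [-0.6, -0.5, -0.3]
gripper_width: 0.297
```

```bash
python3 go.py .5243 .0667 .066
```

```text
t 13.08 yaw 72.07007032404309 (want 72.1) toolz [ 0.0105 -0.0037 -0.9999] clamp [ 0.1708 22.4833 68.405 ] F cl -0.3813068227674532 -0.6484257785521697 -0.3027478312134759 w 0.2965141218030855
to world [0.5243 0.0667 0.066 ] travel mm [-0.5264 -0.1753  2.4034]
```

>>> jog_arm(series=[{"travel":[0,0,0.0015],"spin":0},{"travel":[0,0,0],"spin":0}])

```text
t: 13.25
eef_pos: [0.5245, 0.0672, 0.0667]
tool_rot: [0.005, 0.809, 0.588, 0.003]
force: [-0.3, 0.5, -1.4]
gripper_width: 0.295
```

>>> jog_arm(series=[{"travel":[0,0,0.0015],"spin":0},{"travel":[0,0,0],"spin":0}])

```text
t: 13.42
eef_pos: [0.5251, 0.0672, 0.0659]
tool_rot: [0.005, 0.809, 0.588, 0.004]
force: [0.8, 0.4, -1.1]
gripper_width: 0.297
```

>>> jog_arm(series=[{"travel":[0,0,0.0015],"spin":0},{"travel":[0,0,0],"spin":0}])

```text
t: 13.58
eef_pos: [0.5255, 0.0671, 0.0661]
tool_rot: [0.005, 0.809, 0.588, 0.004]
force: [-0.1, -0.1, -0.1]
gripper_width: 0.302
```

```bash
python3 go.py .5243 .0667 .066
```

```text
t 13.58 yaw 72.07855623037378 (want 72.1) toolz [ 0.013  -0.0041 -0.9999] clamp [ 1.0935 22.6912 66.0721] F cl -0.07942426373715888 -0.17683371339530973 -0.05739389797835581 w 0.3024203864774557
to world [0.5243 0.0667 0.066 ] travel mm [-0.7354 -1.0722  0.0574]
```

The descent has stopped at TCP z = 0.066, as expected with the sleeve bottom on the rest. I'll release it.

>>> jog_arm(series=[{"travel":[0,0,0],"spin":0},{"travel":[0,0,0],"spin":0},{"travel":[0,0,0],"spin":0},{"travel":[0,0,0],"spin":0},{"travel":[0,0,0],"spin":0}], jaw=60)

```text
t: 14.0
eef_pos: [0.5261, 0.0671, 0.0658]
tool_rot: [0.006, 0.809, 0.588, 0.005]
force: [-0.1, -0.8, 0.3]
gripper_width: 0.764
```

```bash
python3 go.py .5243 .0667 .066;  python3 - <<'E'
from h import *
for c in("scene","top"):
    p,d=manip.read_camera(c);cv2.imwrite(f"pics/i_{c}.png",cv2.resize(p[180:300,300:440],None,fx=5,fy=5,interpolation=2)[:,:,::-1])
E
```

```text
t 14.0 yaw 72.07831368215629 (want 72.1) toolz [ 0.0141 -0.004  -0.9999] clamp [ 1.6021 22.8682 65.8254] F cl 0.18218817727841974 -0.8017968477656213 0.25292888352510595 w 0.7639141781722725
to world [0.5243 0.0667 0.066 ] travel mm [-0.9125 -1.5771 -0.1982]
```

View pics/i_scene.png

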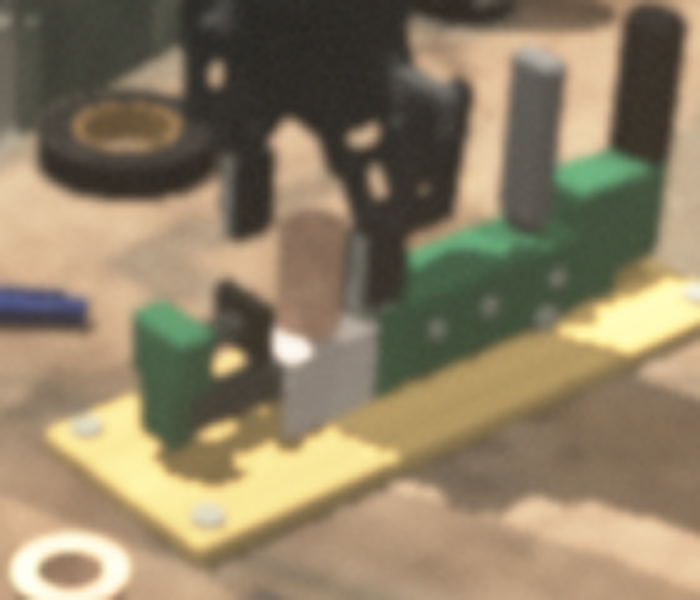

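The sleeve stands upright on the rest at crop (312,275). I'll open fully and rise.

>>> jog_arm(series=[{"travel":[0,0,0],"spin":0},{"travel":[0,0,0],"spin":0},{"travel":[0,0,-0.008],"spin":0},{"travel":[0,0,-0.012],"spin":0},{"travel":[0,0,-0.015],"spin":0},{"travel":[0,0,-0.02],"spin":0},{"travel":[0,0,-0.02],"spin":0},{"travel":[0,0,-0.02],"spin":0}], jaw=0)

```text
t: 14.77
eef_pos: [0.5205, 0.0675, 0.1623]
tool_rot: [0.003, 0.809, 0.588, 0.0]
force: [0.5, 0.1, -0.2]
gripper_width: 1.001
```

>>> jog_arm(series=[{"travel":[0,0,-0.015],"spin":0},{"travel":[0,0,-0.005],"spin":0},{"travel":[0,0,0],"spin":0},{"travel":[0,0,0],"spin":0}], jaw=255)

```text
t: 15.1
eef_pos: [0.5246, 0.0676, 0.1941]
tool_rot: [0.007, 0.809, 0.588, 0.006]
force: [-0.5, -0.6, -0.3]
gripper_width: 0.453
```

```bash
python3 go.py .5243 .0667 .066;  python3 - <<'E'
from h import *
for c in("scene","top"):
    p,d=manip.read_camera(c);cv2.imwrite(f"pics/j_{c}.png",cv2.resize(p[180:300,300:440],None,fx=5,fy=5,interpolation=2)[:,:,::-1])
    for l in("trigger_face","pad_face","sleeve_mid"): print(c,l,[(np.round(x["location"],1),round(x["p"],2)) for x in manip.tip_of(l,c)])
E
```

```text
t 15.1 yaw 72.0803450390524 (want 72.1) toolz [ 0.019  -0.004  -0.9998] clamp [  0.0508  22.9196 194.0576] F cl -0.29552276279209583 -0.7076220799337312 -0.2911838088944077 w 0.4530312075396727
to world [0.5243 0.0667 0.066 ] travel mm [ -1.2233  -2.4958 128.0311]
scene trigger_face [(array([402.9, 205.3]), 0.58)]
scene pad_face [(array([347.7, 244.1]), 0.68), (array([364.3, 236.1]), 0.3)]
scene sleeve_mid [(array([260.7, 363.4]), 0.82), (array([363.2, 239.2]), 0.77), (array([316.3, 308.1]), 0.69)]
top trigger_face []
top pad_face [(array([347. , 252.3]), 0.6)]
top sleeve_mid [(array([265.7, 272.3]), 0.63), (array([204.1, 269.7]), 0.53)]
```

View pics/j_scene.png

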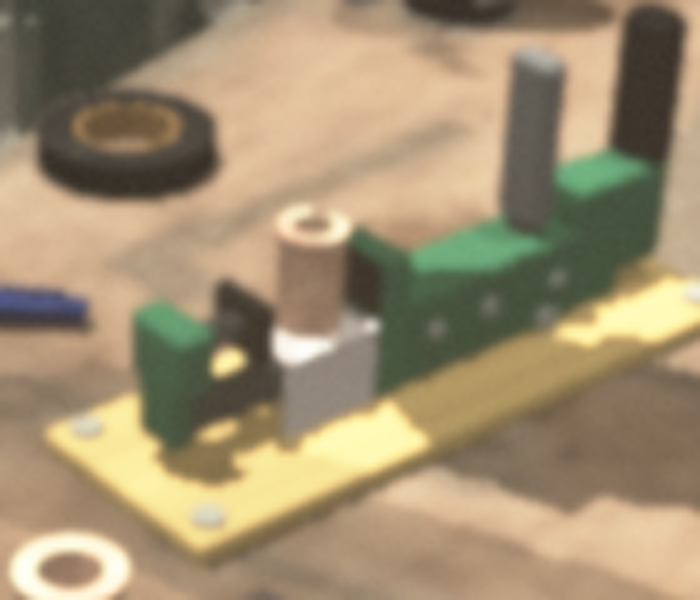

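The sleeve stands free and upright, collar at crop (312,225). Next the closed fingers go to the front of the trigger.

>>> jog_arm(series=[{"travel":[-0.01,0,0],"spin":0},{"travel":[-0.015,0,0],"spin":0},{"travel":[-0.015,0,0],"spin":0},{"travel":[-0.015,0,0],"spin":0},{"travel":[-0.015,0,0],"spin":0},{"travel":[-0.01,0,0],"spin":0},{"travel":[0,0,0],"spin":0},{"travel":[0,0,0],"spin":0}], jaw=255)

```text
t: 16.17
eef_pos: [0.4951, -0.0145, 0.1889]
tool_rot: [0.005, 0.808, 0.589, 0.002]
force: [-0.5, 0.1, 0.5]
gripper_width: -0.003
```

```bash
python3 go.py .4992 -.0113 .106
```

```text
t 16.17 yaw 72.1254055591759 (want 72.1) toolz [ 0.0092 -0.005  -0.9999] clamp [ -2.8635 -64.2683 188.9429] F cl -0.49214030548444154 -0.06001409086285672 0.46777178498185973 w -0.002861017074767707
to world [ 0.4992 -0.0113  0.106 ] travel mm [ 4.4463  2.1192 82.9606]
```

>>> jog_arm(series=[{"travel":[0.002,0.001,0.012],"spin":0},{"travel":[0.002,0.001,0.014],"spin":0},{"travel":[0,0,0.014],"spin":0},{"travel":[0,0,0.014],"spin":0},{"travel":[0,0,0.012],"spin":0},{"travel":[0,0,0.008],"spin":0},{"travel":[0,0,0],"spin":0},{"travel":[0,0,0],"spin":0}])

```text
t: 16.83
eef_pos: [0.5001, -0.0065, 0.107]
tool_rot: [0.003, 0.807, 0.591, 0.003]
force: [1.4, 0.0, 0.0]
gripper_width: 0.002
```

```bash
python3 go.py .4992 -.0113 .106;  python3 - <<'E'
from h import *
for c in("scene","top"):
    p,d=manip.read_camera(c);cv2.imwrite(f"pics/k_{c}.png",cv2.resize(p[160:300,300:460],None,fx=5,fy=5,interpolation=2)[:590,:,::-1])
E
```

```text
t 16.83 yaw 72.45036113789939 (want 72.1) toolz [ 0.0091 -0.0019 -1.    ] clamp [ -0.5486 -55.1093 106.9858] F cl 1.3121234818300576 0.4761800282272167 0.022863272314976618 w 0.0017485496956287166
to world [ 0.4992 -0.0113  0.106 ] travel mm [-4.8784  0.6204  0.9869]
```

View pics/k_scene.png

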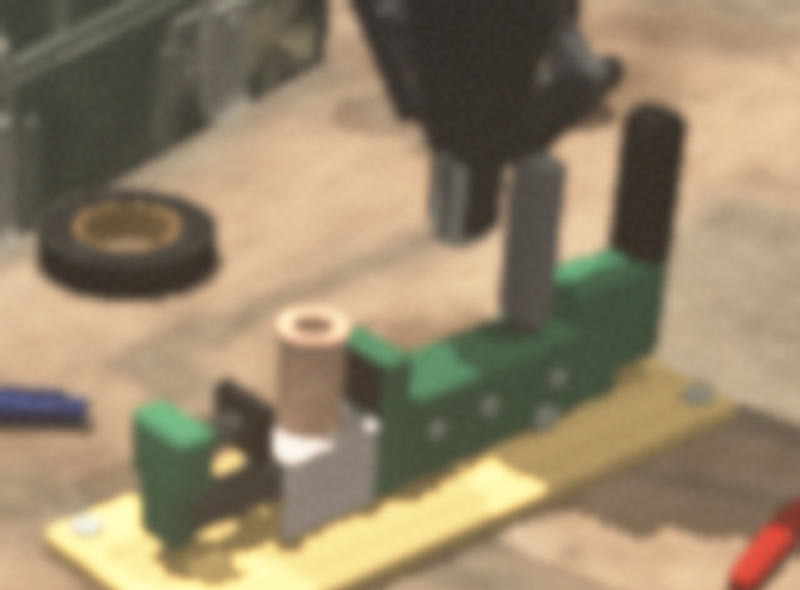

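>>> jog_arm(series=[{"travel":[-0.006,0,0.0005],"spin":0.3},{"travel":[-0.008,0,0],"spin":0},{"travel":[-0.008,0,0],"spin":0},{"travel":[-0.008,0,0],"spin":0},{"travel":[-0.008,0,0],"spin":0}])

```text
t: 17.35
eef_pos: [0.4907, -0.0425, 0.1099]
tool_rot: [0.003, 0.807, 0.59, 0.008]
force: [3.3, 7.1, -4.5]
gripper_width: -0.002
```

```bash
python3 go.py
```

```text
t 17.35 yaw 72.3104128757002 (want 72.1) toolz [ 0.0171  0.0043 -0.9998] clamp [  1.5915 -92.3192 109.9285] F cl 0.9086822726141056 7.773774302907793 -4.480687898983388 w -0.002004167234084541
```

>>> jog_arm(series=[{"travel":[-0.008,0,0],"spin":0},{"travel":[-0.008,0,0],"spin":0}])

```text
t: 17.52
eef_pos: [0.4864, -0.0553, 0.1092]
tool_rot: [-0.0, 0.807, 0.59, 0.013]
force: [2.6, 6.3, -2.5]
gripper_width: 0.001
```

```bash
python3 go.py
```

```text
t 17.52 yaw 72.38005699943979 (want 72.1) toolz [ 0.0208  0.0161 -0.9997] clamp [   1.4749 -105.7345  109.1621] F cl 0.5184058710180777 6.7421112170352835 -2.5415771322657887 w 0.001316897484879329
```

>>> jog_arm(series=[{"travel":[-0.008,0,0.001],"spin":0},{"travel":[-0.008,0,0.001],"spin":0}])

```text
t: 17.68
eef_pos: [0.4827, -0.0667, 0.1065]
tool_rot: [-0.005, 0.806, 0.591, 0.02]
force: [3.2, 7.9, -3.1]
gripper_width: 0.0
```

```bash
python3 go.py
```

```text
t 17.68 yaw 72.47984867241107 (want 72.1) toolz [ 0.0258  0.031  -0.9992] clamp [   1.404  -117.8086  106.4948] F cl 0.6069932577758356 8.487910233610338 -3.1146704031877084 w 0.00012160132392543876
```

>>> jog_arm(series=[{"travel":[-0.004,0,0],"spin":0},{"travel":[-0.003,0,0],"spin":0}])

```text
t: 17.85
eef_pos: [0.4809, -0.0715, 0.1059]
tool_rot: [-0.008, 0.806, 0.591, 0.024]
force: [1.1, 4.2, -0.8]
gripper_width: 0.001
```

```bash
python3 go.py
```

```text
t 17.85 yaw 72.4815857788738 (want 72.1) toolz [ 0.0294  0.0413 -0.9987] clamp [   1.2583 -122.9221  105.9032] F cl -0.2556532099749066 4.352997657378376 -0.7847428793415006 w 0.001203881555961193
```

>>> jog_arm(series=[{"travel":[-0.004,0,0],"spin":0},{"travel":[-0.003,0,0],"spin":0}])

```text
t: 18.02
eef_pos: [0.4805, -0.0728, 0.106]
tool_rot: [-0.013, 0.806, 0.591, 0.032]
force: [2.7, 10.6, -1.1]
gripper_width: -0.0
```

```bash
python3 go.py;  python3 - <<'E'
from h import *
for c in("scene","top"):
    p,d=manip.read_camera(c);cv2.imwrite(f"pics/l_{c}.png",cv2.resize(p[160:300,300:460],None,fx=5,fy=5,interpolation=2)[:590,:,::-1])
E
```

```text
t 18.02 yaw 72.59640273653211 (want 72.1) toolz [ 0.0363  0.0598 -0.9975] clamp [   1.2277 -124.2251  105.9993] F cl -0.6982121985019542 10.934668090521686 -1.0867942644695978 w -0.0004832576557971341
```

View pics/l_scene.png

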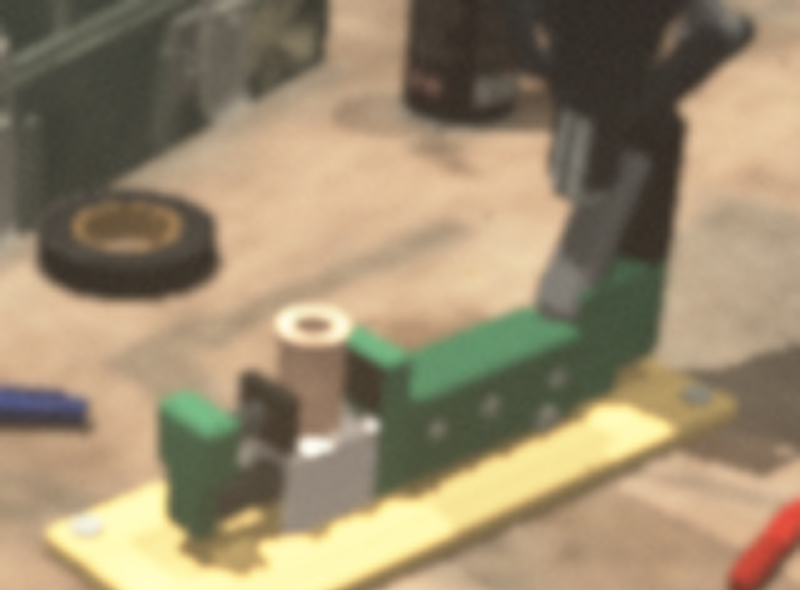

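>>> jog_arm(series=[{"travel":[0.012,0,0],"spin":0},{"travel":[0.015,0,0],"spin":0},{"travel":[0.015,0,0],"spin":0},{"travel":[0.01,0,0],"spin":0},{"travel":[0,0,0],"spin":0}])

```text
t: 18.53
eef_pos: [0.4973, -0.0246, 0.1119]
tool_rot: [-0.011, 0.807, 0.589, 0.033]
force: [0.2, 0.0, 1.0]
gripper_width: -0.0
```

```bash
python3 go.py
```

```text
t 18.53 yaw 72.26581295270145 (want 72.1) toolz [ 0.0403  0.0559 -0.9976] clamp [  2.3524 -73.2544 111.8764] F cl 0.20212025291044486 0.07389326712072283 0.9736643128458029 w -0.00045676319047303427
```

>>> jog_arm(series=[{"travel":[-0.018,-0.001,0],"spin":0},{"travel":[-0.02,0,0],"spin":0},{"travel":[-0.018,0,0],"spin":0}])

```text
t: 18.78
eef_pos: [0.4827, -0.0681, 0.1088]
tool_rot: [-0.016, 0.803, 0.594, 0.043]
force: [4.9, 10.4, -2.7]
gripper_width: -0.003
```

```bash
python3 go.py
```

```text
t 18.78 yaw 72.97078330563038 (want 72.1) toolz [ 0.049   0.0771 -0.9958] clamp [   1.9236 -119.1174  108.7686] F cl 1.4370036317727966 11.369237424268828 -2.7060634112986968 w -0.0026072735927027708
```

>>> jog_arm(series=[{"travel":[-0.006,0,0],"spin":0}])

```text
t: 18.87
eef_pos: [0.4811, -0.0728, 0.1078]
tool_rot: [-0.018, 0.803, 0.594, 0.045]
force: [2.8, 5.5, -0.9]
gripper_width: 0.005
```

```bash
python3 go.py
```

```text
t 18.87 yaw 72.99231020204653 (want 72.1) toolz [ 0.0504  0.0827 -0.9953] clamp [   1.7899 -124.0994  107.794 ] F cl 0.9940552430418402 6.085062203633348 -0.9113888261071617 w 0.004775633986128837
```

>>> jog_arm(series=[{"travel":[0.015,0,0],"spin":0},{"travel":[0.018,0,0],"spin":0},{"travel":[0.018,0,0],"spin":0},{"travel":[0,0,0],"spin":0}])

```text
t: 19.2
eef_pos: [0.4954, -0.0275, 0.1122]
tool_rot: [-0.018, 0.806, 0.59, 0.044]
force: [0.4, 1.1, 0.4]
gripper_width: -0.003
```

```bash
python3 go.py;  python3 - <<'E'
from h import *
for c in("scene","top"):
    p,d=manip.read_camera(c);cv2.imwrite(f"pics/m_{c}.png",cv2.resize(p[160:300,300:460],None,fx=5,fy=5,interpolation=2)[:590,:,::-1])
E
```

```text
t 19.2 yaw 72.53778920261803 (want 72.1) toolz [ 0.0501  0.0804 -0.9955] clamp [  1.4592 -76.6094 112.1935] F cl 0.06475909975469442 1.2095279289126961 0.43923694860182966 w -0.0034081723692044926
```

View pics/m_scene.png

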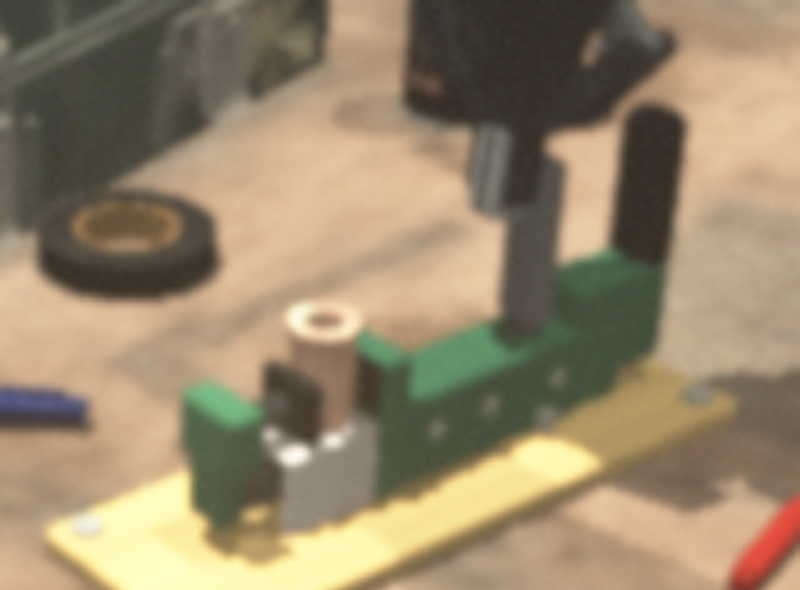

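>>> jog_arm(series=[{"travel":[0.007,-0.001,0],"spin":0.3},{"travel":[0,0,0],"spin":0},{"travel":[-0.018,0,0.001],"spin":0},{"travel":[-0.02,0,0.001],"spin":0},{"travel":[-0.018,0,0],"spin":0}])

```text
t: 19.72
eef_pos: [0.4819, -0.0668, 0.1076]
tool_rot: [-0.024, 0.805, 0.59, 0.054]
force: [5.5, 13.3, -3.6]
gripper_width: -0.002
```

```bash
python3 go.py
```

```text
t 19.72 yaw 72.59184802885937 (want 72.1) toolz [ 0.059   0.1017 -0.9931] clamp [   0.7309 -118.0788  107.5722] F cl 1.20321297316861 14.329183038253753 -3.5921178731680783 w -0.0020336784908501497
```

>>> jog_arm(series=[{"travel":[-0.006,0,0],"spin":0}])

```text
t: 19.8
eef_pos: [0.4808, -0.0701, 0.1068]
tool_rot: [-0.026, 0.805, 0.59, 0.058]
force: [4.6, 9.3, 1.3]
gripper_width: 0.004
```

```bash
python3 go.py
```

```text
t 19.8 yaw 72.62244194974161 (want 72.1) toolz [ 0.0621  0.1111 -0.9919] clamp [   0.6723 -121.6026  106.834 ] F cl 1.47309880433452 10.281719029340293 1.32805930439457 w 0.004022020373383135
```

>>> jog_arm(series=[{"travel":[0.015,0,0],"spin":0},{"travel":[0.018,0,0],"spin":0},{"travel":[0.018,0,0],"spin":0},{"travel":[0.006,0,0],"spin":0},{"travel":[0,0,0],"spin":0}])

```text
t: 20.22
eef_pos: [0.4971, -0.0184, 0.1132]
tool_rot: [-0.027, 0.807, 0.587, 0.058]
force: [-0.0, -0.8, -0.3]
gripper_width: 0.004
```

```bash
python3 go.py;  python3 - <<'E'
from h import *
for c in("scene","top"):
    p,d=manip.read_camera(c);cv2.imwrite(f"pics/n_{c}.png",cv2.resize(p[160:300,300:460],None,fx=5,fy=5,interpolation=2)[:590,:,::-1])
E
```

```text
t 20.22 yaw 72.14539722671493 (want 72.1) toolz [ 0.0615  0.1108 -0.9919] clamp [  0.2493 -67.3742 113.1576] F cl 0.1965562714181087 -0.7677818958378286 -0.2834871797727786 w 0.003536369220149716
```

View pics/n_scene.png

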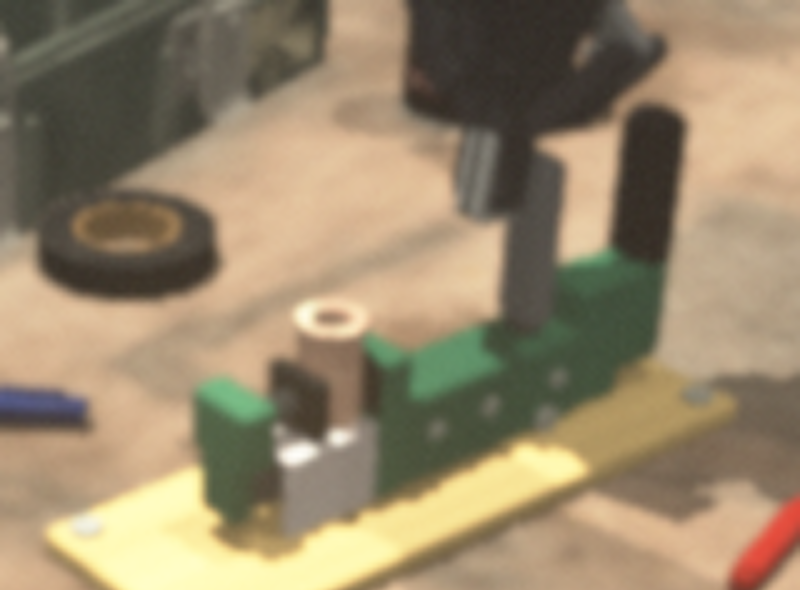

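>>> jog_arm(series=[{"travel":[-0.018,0.0005,0.001],"spin":0},{"travel":[-0.02,0,0.001],"spin":0},{"travel":[-0.016,0,0],"spin":0},{"travel":[-0.006,0,0],"spin":0}])

```text
t: 20.65
eef_pos: [0.4832, -0.0642, 0.1063]
tool_rot: [-0.037, 0.804, 0.589, 0.074]
force: [4.9, 11.9, 0.8]
gripper_width: 0.001
```

```bash
python3 go.py
```

```text
t 20.65 yaw 72.63920579308102 (want 72.1) toolz [ 0.0755  0.1468 -0.9863] clamp [   1.0943 -115.2266  106.2507] F cl 0.979171946722984 12.863325212623845 0.7559952511685867 w 0.001303204714794192
```

>>> jog_arm(series=[{"travel":[-0.006,0,0],"spin":0}])

```text
t: 20.73
eef_pos: [0.4826, -0.0657, 0.1059]
tool_rot: [-0.041, 0.803, 0.589, 0.08]
force: [4.6, 13.2, 1.1]
gripper_width: 0.0
```

```bash
python3 go.py
```

```text
t 20.73 yaw 72.72092115583699 (want 72.1) toolz [ 0.0802  0.1601 -0.9838] clamp [   1.0732 -116.8569  105.8704] F cl 0.35120640994666774 14.028924743951421 1.143831525214039 w 0.00042877937004327777
```

```bash
python3 - <<'E'
from h import *
for c in("scene","top"):
    p,d=manip.read_camera(c);cv2.imwrite(f"pics/o_{c}.png",cv2.resize(p[160:300,300:460],None,fx=5,fy=5,interpolation=2)[:590,:,::-1])
E
python3 go.py
```

```text
t 20.83 yaw 72.67542506568023 (want 72.1) toolz [ 0.0796  0.1585 -0.9841] clamp [   1.0944 -117.4706  105.6781] F cl 1.2289815761614946 12.33823985698652 0.1940571761983388 w 0.000533444514374347
```

View pics/o_scene.png

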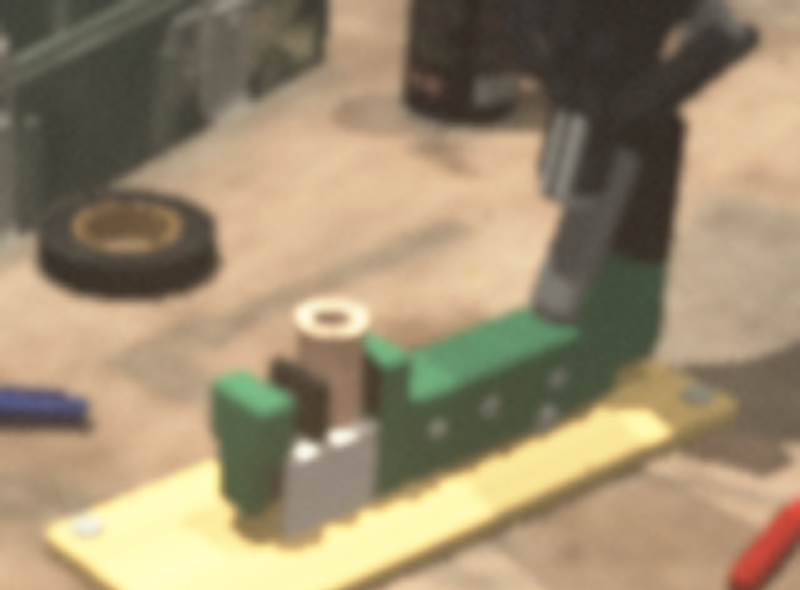

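View pics/o_top.png

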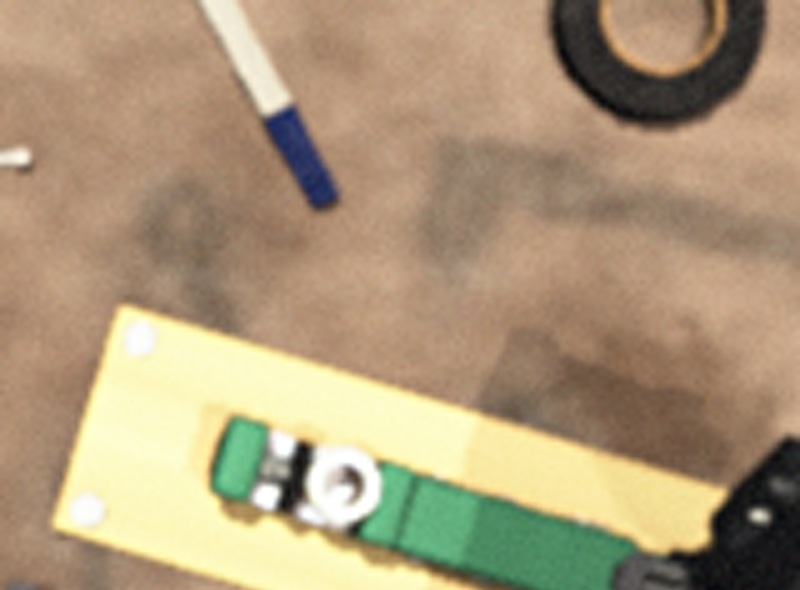

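>>> jog_arm(series=[{"travel":[-0.009,0,0],"spin":0}])

```text
t: 20.92
eef_pos: [0.4815, -0.0691, 0.1048]
tool_rot: [-0.045, 0.802, 0.59, 0.086]
force: [7.1, 16.6, -1.1]
gripper_width: -0.001
```

```bash
python3 go.py
```

```text
t 20.92 yaw 72.8607261379992 (want 72.1) toolz [ 0.0848  0.1734 -0.9812] clamp [   1.0445 -120.4602  104.8463] F cl 1.702354696052631 17.959747306244495 -1.0965423710172226 w -0.0006539974714830041
```

>>> jog_arm(series=[{"travel":[0,0,0],"spin":0}])

```text
t: 21.0
eef_pos: [0.4823, -0.067, 0.1054]
tool_rot: [-0.047, 0.801, 0.59, 0.09]
force: [1.3, 6.1, 5.8]
gripper_width: 0.002
```

```bash
python3 go.py; python3 - <<'E'
from h import *
for c in("scene","top"):
    p,d=manip.read_camera(c);cv2.imwrite(f"pics/p_{c}.png",cv2.resize(p[160:300,300:460],None,fx=5,fy=5,interpolation=2)[:590,:,::-1])
E
python3 go.py
```

```text
t 21.0 yaw 72.904235118519 (want 72.1) toolz [ 0.088   0.1813 -0.9795] clamp [   1.1538 -118.149   105.4055] F cl -0.6930231985509414 6.21933485464214 5.768527639076597 w 0.0019442528513389308
t 21.1 yaw 72.93280629722784 (want 72.1) toolz [ 0.0887  0.1827 -0.9792] clamp [   1.1198 -117.1627  105.9634] F cl 0.10342192670077122 10.928996966625386 3.1425501434427137 w 0.001451952837525547
```

View pics/p_scene.png

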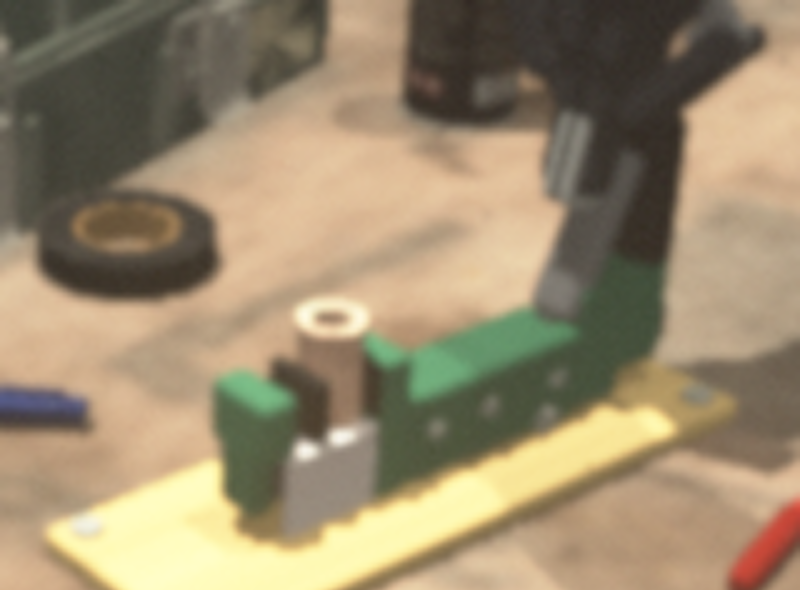

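View pics/p_top.png

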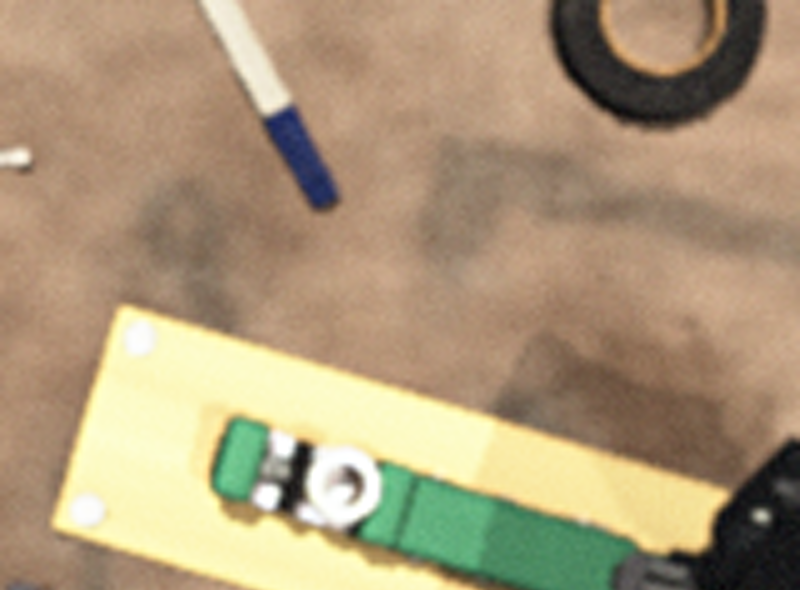

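```bash
cat > jaw.py <<'E'
from go import *
def meas(p):
    # profile along clamp y at x=0, z=.0745, averaged over |x|<10mm
    ys=np.arange(-.03,.11,.0005);h=[]
    out=[]
    for y in ys:
        v=[]
        for x in(-.012,-.010,.010,.012):
            q=O+cx*x+cy*y;q[2]=.0755;u=proj("top",q)
            v.append(cv2.getRectSubPix(p,(1,1),(float(u[0]),float(u[1])))[0,0].astype(float))
        out.append(np.mean(v,0))
    out=np.array(out);g=out[:,1]-out[:,0]  # green minus red
    m=g>25
    m&=ys>.03
    idx=np.where(m)[0]
    br=out.sum(1)
    k=(ys>.012)
    pad=None
    if len(idx):
        i0=idx[0]; 
        seg=np.where((ys>.022)&(ys<ys[i0]-.002))[0]; pad=ys[seg][np.argmin(br[seg])] if len(seg) else None
        gy=ys[idx]
        return dict(jaw=(gy[0]*1000,gy[-1]*1000),n=len(idx),pad=None if pad is None else pad*1000)
if __name__=="__main__":
    print("start",meas(cv2.imread("pics/top0.png")[:,:,::-1].copy()))
    p,d=manip.read_camera("top");print("now",meas(p))
E
python3 jaw.py
```

```text
t 21.1 yaw 72.93280629722784 (want 72.1) toolz [ 0.0887  0.1827 -0.9792] clamp [   1.1198 -117.1627  105.9634] F cl 0.10342192670077122 10.928996966625386 3.1425501434427137 w 0.001451952837525547
start {'jaw': (np.float64(84.0000000000001), np.float64(99.00000000000011)), 'n': 31, 'pad': np.float64(57.50000000000008)}
now {'jaw': (np.float64(45.00000000000007), np.float64(60.50000000000008)), 'n': 32, 'pad': np.float64(30.000000000000053)}
```

>>> jog_arm(series=[{"travel":[0.012,-0.0005,0],"spin":0},{"travel":[0.018,0,0],"spin":0},{"travel":[0.018,0,0],"spin":0},{"travel":[0.006,0,0],"spin":0.3},{"travel":[0,0,0],"spin":0}])

```text
t: 21.57
eef_pos: [0.498, -0.0172, 0.1175]
tool_rot: [-0.047, 0.804, 0.585, 0.091]
force: [0.3, 0.6, -0.2]
gripper_width: -0.001
```

```bash
python3 jaw.py
```

```text
t 21.57 yaw 72.29075473263778 (want 72.1) toolz [ 0.0911  0.1825 -0.979 ] clamp [  0.766  -65.9412 117.4839] F cl 0.13872564884560992 0.6614223367014288 -0.2405991398407539 w -0.001226210260430228
start {'jaw': (np.float64(84.0000000000001), np.float64(99.00000000000011)), 'n': 31, 'pad': np.float64(57.50000000000008)}
now {'jaw': (np.float64(48.50000000000007), np.float64(64.50000000000009)), 'n': 33, 'pad': np.float64(30.000000000000053)}
```

Released, the jaw sits 8 mm into the pad, which is about 16 N of grip. The next stroke will be slow, watching both force and pad compression.

>>> jog_arm(series=[{"travel":[-0.012,-0.0005,0.001],"spin":0},{"travel":[-0.012,0,0],"spin":0},{"travel":[-0.012,0,0],"spin":0},{"travel":[-0.01,0,0],"spin":0}])

```text
t: 21.95
eef_pos: [0.4864, -0.0528, 0.1118]
tool_rot: [-0.054, 0.801, 0.587, 0.103]
force: [4.3, 13.1, 0.9]
gripper_width: -0.002
```

```bash
python3 jaw.py; python3 go.py
```

```text
t 21.95 yaw 72.66660098645417 (want 72.1) toolz [ 0.102   0.208  -0.9728] clamp [   0.6808 -103.4557  111.8408] F cl 0.07772715329885312 13.74637251230345 0.9020842959762568 w -0.0018739973653450384
start {'jaw': (np.float64(84.0000000000001), np.float64(99.00000000000011)), 'n': 31, 'pad': np.float64(57.50000000000008)}
now {'jaw': (np.float64(44.000000000000064), np.float64(59.50000000000008)), 'n': 32, 'pad': np.float64(30.000000000000053)}
t 22.0 yaw 72.58612814714178 (want 72.1) toolz [ 0.1015  0.2066 -0.9731] clamp [   0.7357 -104.8783  111.4204] F cl -1.6654023242808735 7.868117697517947 5.253781201017298 w -0.003572626927145682
```

>>> jog_arm(series=[{"travel":[-0.008,0,0],"spin":0},{"travel":[-0.008,0,0],"spin":0}])

```text
t: 22.17
eef_pos: [0.4837, -0.0611, 0.1101]
tool_rot: [-0.061, 0.8, 0.587, 0.114]
force: [4.9, 14.9, 2.2]
gripper_width: 0.0
```

```bash
python3 jaw.py; python3 go.py
```

```text
t 22.17 yaw 72.80319545653715 (want 72.1) toolz [ 0.1106  0.2313 -0.9666] clamp [   0.6465 -112.1378  110.1435] F cl 0.07716126859320342 15.635903457917614 2.2114277212386524 w 0.00037720989075156944
start {'jaw': (np.float64(84.0000000000001), np.float64(99.00000000000011)), 'n': 31, 'pad': np.float64(57.50000000000008)}
now {'jaw': (np.float64(41.500000000000064), np.float64(57.00000000000008)), 'n': 32, 'pad': np.float64(30.000000000000053)}
t 22.22 yaw 72.75040038228926 (want 72.1) toolz [ 0.1104  0.2311 -0.9667] clamp [   0.6549 -112.9104  109.8176] F cl 0.2380597875935444 13.305550449661693 3.183025489598891 w -0.00288669411577485
```

>>> jog_arm(series=[{"travel":[-0.0065,0,0],"spin":0}])

```text
t: 22.3
eef_pos: [0.483, -0.063, 0.1096]
tool_rot: [-0.065, 0.798, 0.586, 0.12]
force: [6.0, 15.7, 4.1]
gripper_width: 0.005
```

```bash
python3 jaw.py; python3 go.py
```

```text
t 22.3 yaw 72.89158145357497 (want 72.1) toolz [ 0.1155  0.2449 -0.9626] clamp [   0.6331 -114.1494  109.6357] F cl 0.8674833790024581 16.80963108159233 4.071701841456303 w 0.005154923581267681
start {'jaw': (np.float64(84.0000000000001), np.float64(99.00000000000011)), 'n': 31, 'pad': np.float64(57.50000000000008)}
now {'jaw': (np.float64(40.500000000000064), np.float64(56.50000000000008)), 'n': 33, 'pad': np.float64(30.000000000000053)}
t 22.35 yaw 72.85247278856507 (want 72.1) toolz [ 0.1154  0.2447 -0.9627] clamp [   0.6439 -114.9188  109.4066] F cl 0.46039411395454266 13.90174518568518 4.621931762402634 w -0.0012780682835193823
```

About 15 N to draw (13.9–16.8 N readings) and 16 mm of pad compression, about 32 N of grip. I'll let the trigger spring back and retreat.

>>> jog_arm(series=[{"travel":[0.01,0,0],"spin":0},{"travel":[0.016,0,0],"spin":0},{"travel":[0.016,0,0],"spin":0},{"travel":[0.012,0,0.001],"spin":0},{"travel":[0,0,0],"spin":0},{"travel":[0,0,0],"spin":0}])

```text
t: 22.85
eef_pos: [0.4974, -0.0163, 0.1222]
tool_rot: [-0.066, 0.801, 0.583, 0.121]
force: [-0.1, 0.2, -0.5]
gripper_width: 0.001
```

```bash
python3 jaw.py; python3 go.py; python3 - <<'E'
from h import *
for c in("scene","top"):
    p,d=manip.read_camera(c);cv2.imwrite(f"pics/q_{c}.png",cv2.resize(p[160:300,300:460],None,fx=5,fy=5,interpolation=2)[:590,:,::-1])
E
```

```text
t 22.85 yaw 72.41714682908399 (want 72.1) toolz [ 0.116   0.2472 -0.962 ] clamp [ -0.1009 -65.3451 122.1935] F cl -0.1412829760896912 0.1419055668436025 -0.5250370510981537 w 0.0014883148546947665
start {'jaw': (np.float64(84.0000000000001), np.float64(99.00000000000011)), 'n': 31, 'pad': np.float64(57.50000000000008)}
now {'jaw': (np.float64(42.500000000000064), np.float64(58.50000000000008)), 'n': 33, 'pad': np.float64(30.000000000000053)}
t 22.9 yaw 72.38119770801742 (want 72.1) toolz [ 0.116   0.2474 -0.9619] clamp [ -0.1087 -65.4771 122.1473] F cl 1.2361216904341923 0.5275333567916838 0.1333341810781838 w -0.0031891862834962058
```

View pics/q_scene.png

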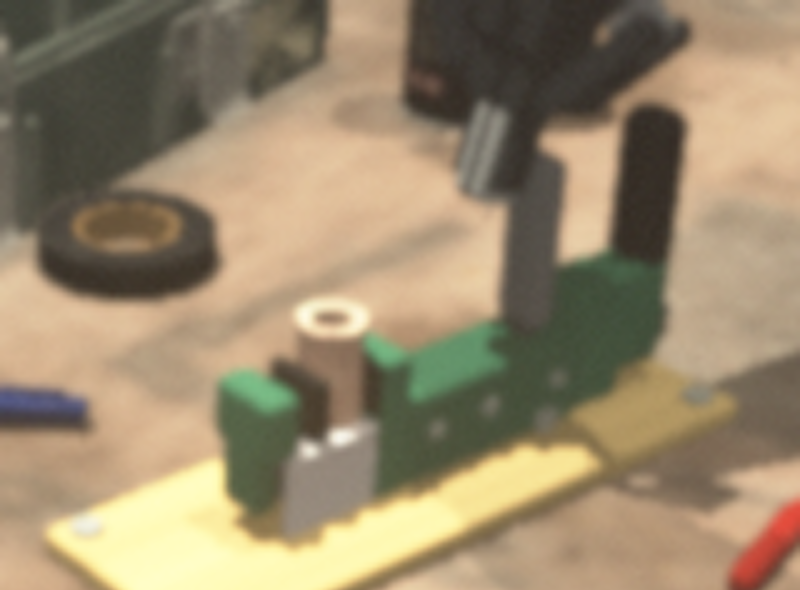

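View pics/q_top.png

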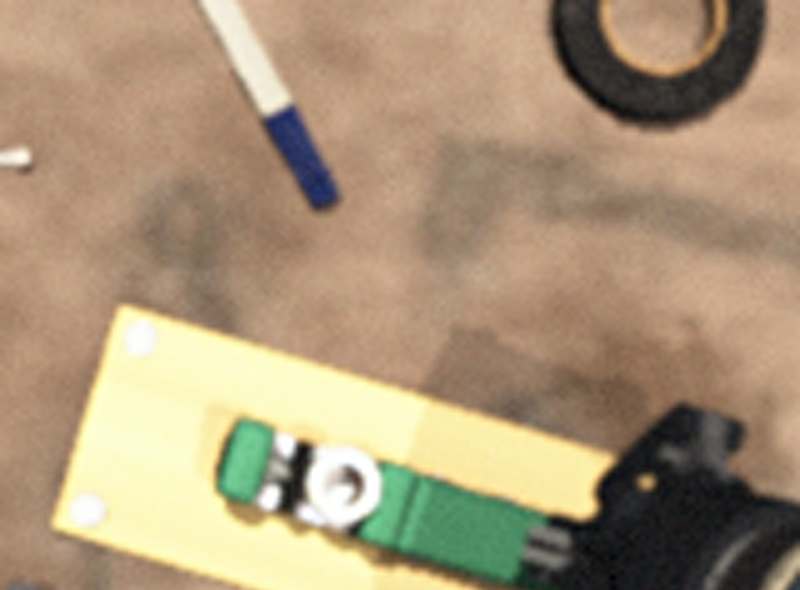

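The jaw held at the tooth, 14 mm into the pad, about 28 N of grip. The sleeve is upright at crop (332,370) and the trigger is back upright. I'll rise clear.

>>> jog_arm(series=[{"travel":[0.004,0.0005,-0.01],"spin":0},{"travel":[0.006,0.0005,-0.018],"spin":0},{"travel":[0.006,0.0005,-0.018],"spin":0},{"travel":[0.006,0.0005,-0.018],"spin":0},{"travel":[0.006,0.0005,-0.018],"spin":0},{"travel":[0.006,0.0005,-0.018],"spin":0},{"travel":[0,0,0],"spin":0},{"travel":[0,0,0],"spin":0}])

```text
t: 23.67
eef_pos: [0.4964, -0.0154, 0.2335]
tool_rot: [-0.067, 0.803, 0.579, 0.119]
force: [-0.6, 0.4, -0.5]
gripper_width: 0.003
```

```bash
python3 jaw.py; python3 - <<'E'
from h import *
for c in("scene","top"):
    p,d=manip.read_camera(c);cv2.imwrite(f"pics/r_{c}.png",p[:,:,::-1])
E
```

```text
t 23.67 yaw 71.83489678911862 (want 72.1) toolz [ 0.1136  0.2464 -0.9625] clamp [ -1.2985 -64.7424 233.5235] F cl -0.6582560576983861 0.15599198241447912 -0.5340304692883785 w 0.0026533893894349673
start {'jaw': (np.float64(84.0000000000001), np.float64(99.00000000000011)), 'n': 31, 'pad': np.float64(57.50000000000008)}
now {'jaw': (np.float64(42.500000000000064), np.float64(58.50000000000008)), 'n': 33, 'pad': np.float64(30.000000000000053)}
```

View pics/r_scene.png

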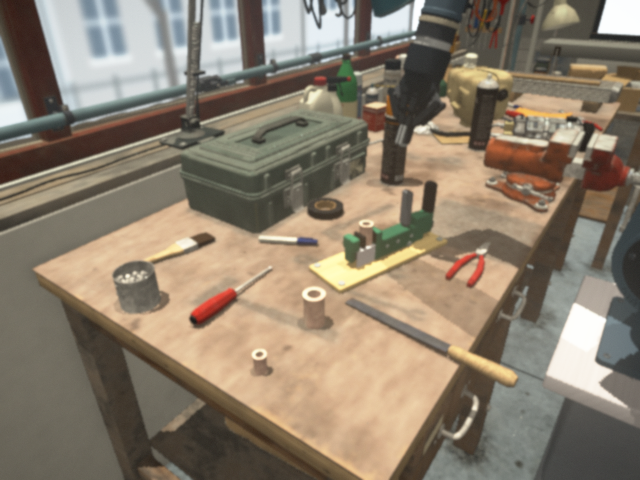

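The sleeve is clamped at scene (365,235) with the arm well clear. The screwdriver (232,297) and marker (287,240) are where they started, so I'll hand in.

```bash
python3 -c "
from workcell import manip;print(manip.hand_in())"
```

```text
the job is handed in; nothing more can be done
None
```

The copper sleeve is clamped upright on the rest, and the job was handed in at about 24 s of the 72 s allowed. I stood the middle-sized sleeve on the rest, let go of it, then drew the trigger with the closed fingers in five strokes, letting it spring back each time.

**Last checks**
- **Trigger force:** I stopped the last stroke at about 15 N; readings swung between 13.9 and 16.8 N.
- **Grip:** the pad was pressed back about 16 mm at that point, which is about 32 N. After release the jaw rested on its tooth at about 14 mm, or about 28 N.
- **Scene:** the sleeve was upright, the trigger was back up and the arm was clear. The screwdriver and marker looked unmoved.

**What disagreed or went less well**
- **Jaw travel:** the camera showed roughly 12 mm of jaw travel on each of the first two strokes, where the text says 6 mm per stroke.
- **Force readings:** they were noisy while the arm was moving, with a brief 18 N on the fourth stroke. The pad was only about 11–12 mm in (about 23 N) when I measured it just after, so I relied on pad compression for the grip.
- **Tool tilt:** the tool had drifted to about 15° by the end of the strokes, without touching anything else.

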